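Fetch the V-block from behind the press blocks

ROBOT

A 6-joint arm with a two-finger parallel gripper is mounted at the origin on the work surface. World frame = base frame: x ahead of the robot, y to its left, z up, the work surface at z = 0. Lengths are in m, angles in rad, forces in N, time in s.
With the tool pointing down it reaches from about 0.375 to 0.9 m from the base axis. Payload 3.1 kg.
Tool frame: the origin (TCP) lies on the centre line of the jaws, within the pads' length; the fingertips stand robot.finger_overhang ahead of it and the grasp point (between the pads) lies 2 mm behind it (robot.finger_overhang is the distance from the TCP to the fingertips, in m); z points along the fingers, y is the direction in which the jaws open and shut (so a half turn about z gives the same grasp; the last joint's range is limited). The gripper opens to 87 mm and grips with 3 to 60 N. Pads are 19 mm wide; open, the fingers measure 117 mm over their backs; the gripper's body (75 mm by 190 mm) begins 51 mm behind the grasp point.
Start: joints at [-1.476, 0.527, 1.433, -0, 1.181, -0.178], TCP at [0.168, -0.602, 0.24] pointing down, gripper open.
Joint ranges: [-3.08, 3.08], [-0.75, 2.2], [0.22, 2.44], [-1.43, 4.57], [0, 2.65], [-2.85, 2.85]. Speed limits (rad/s): [2.79, 2.79, 3.14, 3.14, 3.14, 3.14].

INTERFACE

Orientations are given as a unit quaternion [x, y, z, w].
In Python, from rig import robot gives the robot as it stands. The module is installed in compiled form; this text tells all that it offers.
- The arm moves only by the tool step_arm, never from a script. Its arguments are lists of equal length, an entry for each row: "slide": the shift along the tool's x, y, z in mm, a list of three; "twist": the turn about the tool's z in degrees. A call has 1 to 20 rows; each row shifts and turns the commanded pose from where the row before left it, along the tool's axes as they then stand; what a row does not reach is not made up. A row lasts 1/12 s, in which the tool goes at most 41.7 mm and 7.16 degrees, less where a joint would pass 70% of its speed; a pose out of reach is approached as far as the arm can. A call is refused whole if a number of a shift passes 41.7 or a number of a turn 7.16, either way. A call with a gripper value outside its range is refused whole. "jaw" is the finger opening in mm, from 0 to 87, set as the call begins (left out, the last holds). The fingers move at their own pace and stop on an object; "force" is the grip in N (left out, the last holds). Time passes only in rows, so rows that do not move let the fingers close. It gives the time, the measured TCP pose, the force and the opening at its end, in the units of the state.
- robot.get_obs(): the state, without advancing time (a new reading comes with each control period).
- robot.camera(name): name is "side" or "top" or "wrist"; returns a dict with "color" (384x512x3 uint8, blue, green, red), "depth" (384x512 float32, m along the optical axis (not along the pixel's ray), 0 where there is no reading), "camera_matrix" (3x3 intrinsics, pixels), "k1" (the pictures are not rectified: a ray, as slopes to the right and down, at radius r is drawn at 1 + k1 r^2 times it, then the intrinsics apply), "origin" and "orientation" of the camera in the world. Camera axes: x right, y down, z forward; pixel columns grow to the right and rows downward; lengths in m; the calibration is good to about 2 mm. A picture is of the moment at which its call begins.
- robot.hand_in(): hands the job in, once; it reports no verdict.
The state is a dict: "time": time; "q": joint angles; "joint_velocities": joint speeds; "joint_torque": joint torques, N m; "position": TCP position; "tool_rot": TCP orientation; "ft_force": force on the tool from outside, world axes, zero at the start; "moment": the same for the moment, N m; "grip_width": finger opening in m.
Only numpy, scipy, OpenCV 4.12 (cv2) and the standard library are available. Lean on these libraries where they do the work, as an engineer would, in place of code of your own. Each camera call takes 0.05 s, during which the arm holds its last target.

TASK

The V-block is needed on the locating plate, but two taller press blocks stand close in front of it on the storage tray. Clear those two onto the rubber mat, both standing upright there at the same time, then lay the V-block flat, groove up, between the corner lugs of the locating plate, and finally put each of the two blocks back upright and square on the tray exactly where it stood at the start. Tip none of the three over, and leave the small sleeve and plug that stand between the work places where they are.

Things in the scene. Friction and masses are not known exactly. Their poses are not given: they have to be found in the camera images.
- bridge: Tall bridge block, plain aluminium, about 0.7 kg: an upside-down U 40 mm thick (x), 100 mm wide (y), 120 mm tall; top bar from 85 to 120 mm up, on two 18 mm legs. Grip the bar across its 40 mm. Origin: centre of underside, z up. Starts upright on the tray, in the front (nearest the robot) or middle place. Gripped above its neighbours' tops, it can come out first and go back last.
- drilled: Drilled block, plain aluminium, about 0.55 kg: 40 mm thick (x), 100 mm wide (y), 70 mm tall, two upright 25 mm holes 30 mm either side of centre. Grip it across its 40 mm at mid-width. Origin: centre of underside, z up. Starts upright on the tray in the front or middle place, the one the bridge block has not; gaps between the pieces are about 10 mm, too thin for a finger.
- vblock: V-block, plain aluminium, about 0.3 kg: 40 mm wide (x), 100 mm long (y), 34 mm high, with a V groove 28 mm wide, 14 mm deep along y in its top. Grip it across its 40 mm at mid-length. Origin: centre of underside, z up. Starts groove up in the tray's back place, farthest from the robot; the bench behind it is free.
- rack: Storage tray, grey painted sheet, fixed: floor 170 mm (x, away from the robot) by 140 mm (y), floor top 6 mm above the origin, rims 14 mm high along its two y sides only. The three pieces stand across it, thin way along x, at x of about -50, 0 and +50 mm, y about 0. Origin: centre of underside, at bench level.
- mat: Black rubber mat, the side area, fixed: 220 mm (its x) by 150 mm (its y), 4 mm thick. Origin: centre of the underside. Both blocks fit on it, e.g. 55 mm either side of its centre along x.
- seat: Locating plate, bare steel, fixed: 110 mm (x) by 160 mm (y), 12 mm thick; four L-shaped corner lugs, 6 mm high on top of it, bound a central place of 56 mm (x) by 116 mm (y) for the V-block and leave the middle of its long sides open for fingers. The V-block lies there with its length along y, either way round. Origin: centre of underside, at bench level.
- sleeve: Bystander: steel sleeve 36 mm across, 50 mm tall, standing between the tray, mat and plate. Origin: centre of the underside.
- plug: Bystander: dark stepped steel plug 36 mm across, 40 mm tall, standing between the tray, mat and plate. Origin: centre of the underside.
Not all that is in view belongs to the job. Leave any turquoise look-alike of the rack alone.

How it is judged:
By the outcome, as a careful person would: the job done as asked, in the order asked, and still so for the second after the job is handed in, with the robot touching nothing.
It also fails if it takes over 128 s, if anything falls off the work surface, if the arm or the gripper's body presses on something with over 40 N, if the wrist force passes 120 N, or if a joint passes its speed limit or range.

## Working session

There is one attempt and no reset: what is moved stays moved. The work goes in short steps, Python scripts to look and compute and a tool call to move; the robot and the scene stay as the last step left them, time stands still between calls to the robot, and variables do not carry over. Pictures are saved under pics/ and viewed, and the job is handed in when it is done.

Besides the shell and the picture viewer there is one more tool, called after ">>>" as name(argument=value, ...), one argument or row to a line, values as JSON. step_arm: Moves the arm, as the interface text tells. Its arguments: {"type":"object","properties":{"slide":{"type":"array","items":{"type":"array","items":{"type":"number"}}},"twist":{"type":"array","items":{"type":"number"}},"jaw":{"type":"number"},"force":{"type":"number"}},"required":["slide","twist"]}

```bash
mkdir -p pics; ls; python3 - <<'E'
from rig import robot
import cv2, numpy as np
print(robot.finger_overhang); print(robot.get_obs())
for n in ("side","top","wrist"):
    c=robot.camera(n); cv2.imwrite(f"pics/a_{n}.png",c["color"]); np.savez(f"a_{n}.npz",**c)
    print(n,c["camera_matrix"].tolist(),c["k1"],c["origin"],c["orientation"])
E
```

```text
pics
0.017
{'time': 0.0, 'q': array([-1.47653648e+00,  5.28531046e-01,  1.43389260e+00, -2.09526461e-05,
        1.18144060e+00, -1.78499296e-01]), 'joint_velocities': array([-0.00064826,  0.00060771,  0.00027571,  0.00032859,  0.00063802,
        0.00019472]), 'joint_torque': array([ 5.50988661e-04, -4.40033698e+01, -1.76589721e+01,  6.33021654e-02,
        5.80996647e-02, -1.75086948e-04]), 'position': array([ 0.1683241 , -0.60117164,  0.23853485]), 'tool_rot': array([ 9.90713530e-01,  1.35961066e-01,  3.81461289e-05, -1.13519549e-03]), 'ft_force': array([-0.97435806,  0.26792847,  0.61153728]), 'moment': array([0.02813294, 0.03103358, 0.00652724]), 'grip_width': 0.08654396231020141}
side [[490.3021660723069, 0.0, 249.72195235521875], [0.0, 490.3021660723069, 197.3280545515986], [0.0, 0.0, 1.0]] 0.06164084731247142 [-0.21640868  0.67689964  1.18611705] [-0.32640586  0.86758082 -0.34860411  0.13870075]
top [[415.7444944091087, 0.0, 263.7672443332611], [0.0, 415.7444944091087, 183.31618025322337], [0.0, 0.0, 1.0]] -0.000306322150158701 [ 0.31956467 -0.10908039  1.29606452] [-0.70056558  0.70828391 -0.06224224  0.06056142]
wrist [[320.8709815359519, 0.0, 256.60618812757093], [0.0, 320.8709815359519, 194.65121724244955], [0.0, 0.0, 1.0]] -0.011218281369279992 [ 0.24118699 -0.57976003  0.38411967] [ 0.78906198 -0.59839137 -0.08461848  0.110221  ]
```

View pics/a_top.png

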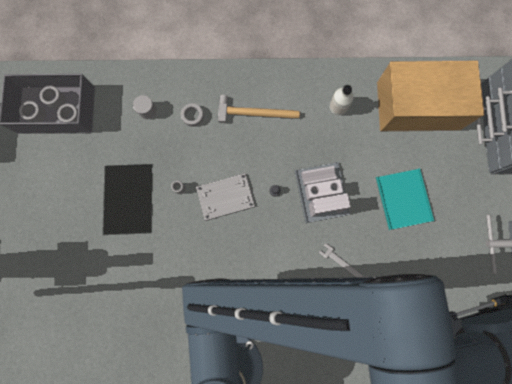

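View pics/a_side.png

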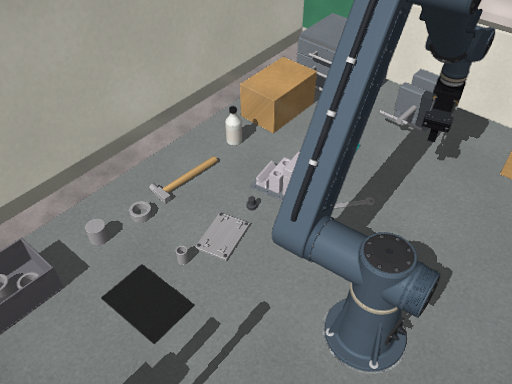

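View pics/a_wrist.png

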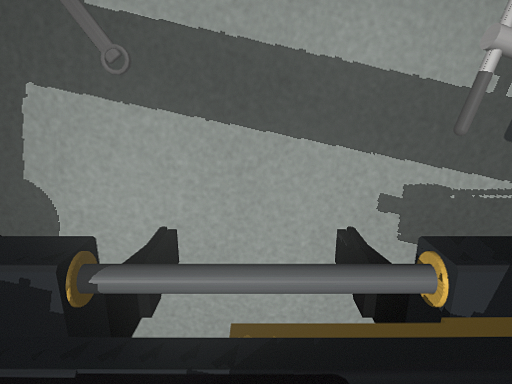

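```bash
cat > h.py <<'E'
import numpy as np, cv2
from scipy.spatial.transform import Rotation as R
def cloud(c):
    K=c["camera_matrix"];k1=float(c["k1"]);d=c["depth"]
    v,u=np.mgrid[0:d.shape[0],0:d.shape[1]]
    pts=np.stack([u,v],-1).reshape(-1,1,2).astype(float)
    n=cv2.undistortPoints(pts,K,np.array([k1,0,0,0.])).reshape(d.shape+(2,))
    P=np.dstack([n[...,0]*d,n[...,1]*d,d])
    return P@R.from_quat(c["orientation"]).as_matrix().T+c["origin"]
def proj(c,X):
    Rm=R.from_quat(c["orientation"]).as_matrix()
    p=(np.atleast_2d(X)-c["origin"])@Rm; n=p[:,:2]/p[:,2:]
    r2=(n**2).sum(1,keepdims=True); n=n*(1+float(c["k1"])*r2)
    K=c["camera_matrix"]; return n*[K[0,0],K[1,1]]+[K[0,2],K[1,2]]
def crop(c,u0,u1,v0,v1,s,name):
    cv2.imwrite(name,cv2.resize(c["color"][v0:v1,u0:u1],None,fx=s,fy=s,interpolation=cv2.INTER_CUBIC))
E
python3 - <<'E'
from h import *
c=dict(np.load("a_top.npz")); P=cloud(c)
crop(c,260,380,140,240,6,"pics/b1.png"); crop(c,90,270,150,245,4,"pics/b2.png")
for n,(u,v) in dict(mat=(128,199),seat=(226,197),sleeve=(177,186),plug=(275,190),rack=(325,192),teal=(405,198),bench=(300,280)).items(): print(n,P[v,u].round(4))
h=P[...,2]
print((h[160:226:3,292:358:3]*1000).round().astype(int))
E
```

```text
mat [0.5009 0.3118 0.0062]
seat [0.5023 0.0043 0.0177]
sleeve [5.415e-01 1.608e-01 5.000e-04]
plug [ 0.519  -0.1474  0.0407]
rack [ 0.5061 -0.2951  0.0736]
teal [ 0.4942 -0.5542  0.0093]
bench [ 0.2811 -0.1685  0.604 ]
[[   2    1    1    0    6   -1    2    2    1   -1    1    2    0    0
    -4   -4   -3    3   -2    4    4    0]
 [   3    0    0   -2    2   -3   -2   -6    3   -1    2    0   -1    0
     7   16    5   -2    0   -1   -1    2]
 [   4    0    0    0   -1    2    2    1    4    5    3    6    9   41
     3   11   -1    2   -3    4    2    1]
 [  -3    3    1    9    8    4    5    5   41   40   39   36   35   39
     3    6    3   -1    0   -4   -2    1]
 [   3   11    5    6   41   43   43   38   32   35   35   31   28   31
     0    7   -3   -3   -2    1    1    0]
 [   2    8   10    8   33   30   31   29   25   25   32   26   33   36
    34    8   18    5    1    7    0    5]
 [   7    1    9    7   24   29   31   33   32   35   45   38   39   42
    39   10   12   -2    3   -1   -4   -4]
 [  -3    1 1296    5   36   38   36   43   39   40   34   21   75   78
    
[... 949 characters left out ...]
  1    2]
 [   3   -2    2   -2    6    5   40  106  125  124  124  124  127  131
   125  127  130  128  109   -5   -2    3]
 [   1    9    1    0    9    5   26   90  128  129  126  131  111   90
     5   23   32    4    9   -2 1296    0]
 [   0    2   -1   -4   17    9   14   80   79    7    7    4    2    8
     8    5    5    5    5   18    3    2]
 [  -2    0   -2   -3   15    4    4    6    3    8    9    7    6    9
     3    2    1    2    2    2    5   -3]
 [  -5    4    1    2    0    0    6    6    4    6    4   -1    0    3
     2    0    2    1    0   -1    3    2]
 [   2    2   -2    0   -5    0   -1   -2    1   -1    2    0    3    0
    -5    0    1    0   -1    4    2   -3]]
```

View pics/b1.png

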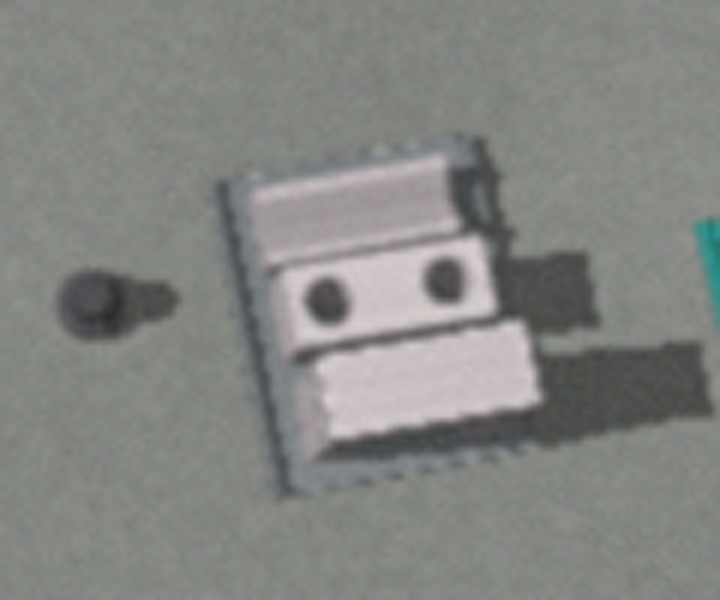

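View pics/b2.png

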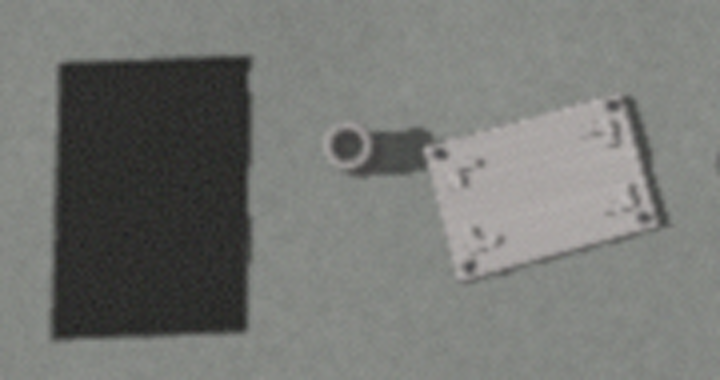

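```bash
cat > meas.py <<'E'
from h import *
def onplane(c,uv,z):
    uv=np.asarray(uv,float).reshape(-1,1,2)
    n=cv2.undistortPoints(uv,c["camera_matrix"],np.array([float(c["k1"]),0,0,0.])).reshape(-1,2)
    d=np.c_[n,np.ones(len(n))]@R.from_quat(c["orientation"]).as_matrix().T
    return c["origin"]+d*((z-c["origin"][2])/d[:,2])[:,None]
def rect(c,mask,z):
    n,lab,st,_=cv2.connectedComponentsWithStats(mask.astype(np.uint8))
    k=1+np.argmax(st[1:,4]); m=(lab==k)
    cn=max(cv2.findContours(m.astype(np.uint8),0,cv2.CHAIN_APPROX_NONE)[0],key=cv2.contourArea).reshape(-1,2)
    X=onplane(c,cn,z)[:,:2]
    # pixel half extent: contour goes through pixel centres
    r=cv2.minAreaRect((X*1000).astype(np.float32))
    px=1000*(c["origin"][2]-z)/c["camera_matrix"][0,0]
    return r,px,m.sum()
E
python3 - <<'E'
from meas import *
c=dict(np.load("a_top.npz")); P=cloud(c); h=P[...,2]
hs=cv2.medianBlur(h.astype(np.float32),3)
g=cv2.cvtColor(c["color"],cv2.COLOR_BGR2GRAY); hsv=cv2.cvtColor(c["color"],cv2.COLOR_BGR2HSV)
roi=np.zeros(g.shape,bool); roi[155:230,285:365]=1
def show(n,m,z):
    r,px,a=rect(c,m,z); print(n,"c",np.round(r[0],1),"size+px",np.round(np.array(r[1])+px,1),"ang",round(r[2],2),"px",a, round(px,2))
show("bridge",roi&(hs>105),.126)
show("drilled",roi&(hs>66)&(hs<90)if 0 else roi&(hs>.066)&(hs<.09),.076)
show("bridge",roi&(hs>.110),.126)
show("drilledG",roi&(hs>.05)&(hs<.1)&(g>140),.076)
show("mat",(g<60)&(np.arange(512)[None]<160)&(np.arange(512)[None]>95)&(np.arange(384)[:,None]>150)&(np.arange(384)[:,None]<238),.004)
r2=np.zeros(g.shape,bool); r2[160:230,188:262]=1
for t in(140,150,160): show("seat",r2&(g>t),.012)
for n,(u,v) in dict(br=(330,204),dr=(325,193),vb=(320,175),seat=(226,190),bench=(290,230),mat=(128,199)).items(): print(n,g[v,u],np.median(h[v-2:v+3,u-2:u+3]).round(4))
E
```

```text
Traceback (most recent call last):
  File "meas.py", line 9, in rect
    k=1+np.argmax(st[1:,4]); m=(lab==k)
        ~~~~~~~~~^^^^^^^^^^
ValueError: attempt to get argmax of an empty sequence
```

```bash
cat > m1.py <<'E'
from meas import *
c=dict(np.load("a_top.npz")); P=cloud(c); h=P[...,2]
hs=cv2.medianBlur(h.astype(np.float32),3)
g=cv2.cvtColor(c["color"],cv2.COLOR_BGR2GRAY); hsv=cv2.cvtColor(c["color"],cv2.COLOR_BGR2HSV)
roi=np.zeros(g.shape,bool); roi[155:230,285:365]=1
def show(n,m,z):
    r,px,a=rect(c,m,z); print(n,"c",np.round(r[0],1),"size+px",np.round(np.array(r[1])+px,1),"ang",round(r[2],2),"px",a, round(px,2))
show("drilled",roi&(hs>.066)&(hs<.09),.076)
show("bridge",roi&(hs>.110),.126)
show("bridge g",roi&(hs>.110)&(g>160),.126)
show("drilledG",roi&(hs>.05)&(hs<.1)&(g>140),.076)
show("mat",(g<60)&(np.arange(512)[None]<160)&(np.arange(512)[None]>95)&(np.arange(384)[:,None]>150)&(np.arange(384)[:,None]<238),.004)
r2=np.zeros(g.shape,bool); r2[160:230,188:262]=1
for t in(140,150,160): show("seat",r2&(g>t),.012)
for n,(u,v) in dict(br=(330,204),dr=(325,193),vb=(320,175),seat=(226,190),bench=(290,230),mat=(128,199)).items(): print(n,g[v,u],np.median(h[v-2:v+3,u-2:u+3]).round(4))
E
python3 m1.py
```

```text
drilled c [ 515.2 -292.6] size+px [ 46.8 103.9] ang 8.95 px 371 2.93
bridge c [ 465.7 -301.7] size+px [ 43.9 104.2] ang 8.89 px 515 2.81
bridge g c [ 466.4 -301.5] size+px [ 41.4 103.9] ang 9.29 px 482 2.81
drilledG c [ 517.  -291.2] size+px [ 42.8 106.1] ang 8.95 px 368 2.93
mat c [502.9 314. ] size+px [218.1 149.9] ang 2.05 px 3163 3.11
seat c [508.5  11.7] size+px [118.3 163.9] ang 14.77 px 1679 3.09
seat c [506.2   9.9] size+px [110.9 161.4] ang 15.0 px 1570 3.09
seat c [506.9  10. ] size+px [108. 160.] ang 15.35 px 1411 3.09
br 195 0.1259
dr 204 0.0755
vb 156 0.0316
seat 164 0.0117
bench 134 -0.001
mat 47 0.0041
```

>>> step_arm(
  slide=[
    [0,0,-5],
    [0,0,-5],
    [0,0,-5],
    [0,0,-5],
    [0,0,-5],
    [0,0,-5],
    [0,0,-5],
    [0,0,-5],
    [0,0,-5],
    [0,0,-5],
    [0,0,-5],
    [0,0,-5],
    [18,36,0],
    [18,36,0],
    [18,36,0],
    [18,36,0],
    [18,36,0],
    [18,36,0],
    [18,36,0],
    [18,36,0],
  ],
  twist=[-6.95,-6.95,-6.95,-6.95,-6.95,-6.95,-6.95,-6.95,-6.95,-6.95,-6.95,-6.95,0,0,0,0,0,0,0,0],
)

```text
time: 1.82
position: [0.4314, -0.4128, 0.2993]
tool_rot: [0.649, 0.761, 0.0, -0.0]
ft_force: [-0.2, -0.0, 0.5]
grip_width: 0.087
```

>>> step_arm(
  slide=[
    [18,36,0],
    [18,36,0],
    [0,0,0],
    [0,0,0],
    [0,0,0],
  ],
  twist=[0,0,0,0,0],
)

```text
time: 2.23
position: [0.4954, -0.3674, 0.2991]
tool_rot: [0.649, 0.761, -0.0, -0.001]
ft_force: [0.8, -0.9, -0.0]
grip_width: 0.0871
```

```bash
python3 - <<'E'
from rig import robot
from h import *
o=robot.get_obs(); print(o["position"],R.from_quat(o["tool_rot"]).as_matrix().round(4).tolist())
for n in("wrist","top"):
    c=robot.camera(n); np.savez(f"c_{n}.npz",**c); cv2.imwrite(f"pics/c_{n}.png",c["color"])
    print(c["origin"],R.from_quat(c["orientation"]).as_matrix().round(3).tolist())
E
```

```text
[ 0.49536053 -0.367443    0.29911012] [[-0.1579, 0.9875, -0.0013], [0.9875, 0.1579, 0.0001], [0.0003, -0.0013, -1.0]]
[ 0.48387797 -0.29158599  0.44456804] [[0.987, 0.152, 0.042], [0.158, -0.949, -0.272], [-0.002, 0.275, -0.961]]
[ 0.31956467 -0.10908039  1.29606452] [[-0.011, -0.985, 0.173], [-1.0, 0.011, -0.003], [0.001, -0.173, -0.985]]
```

View pics/c_wrist.png

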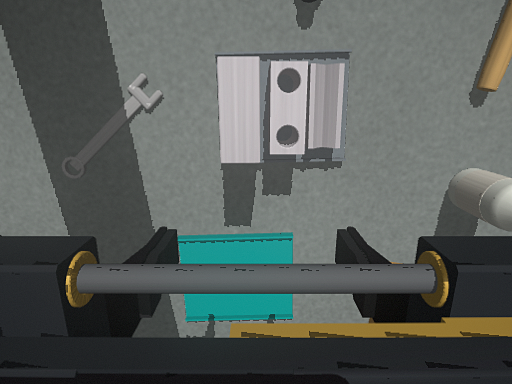

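```bash
cat > m2.py <<'E'
from meas import *
c=dict(np.load("c_wrist.npz")); P=cloud(c); h=cv2.medianBlur(P[...,2].astype(np.float32),3)
g=cv2.cvtColor(c["color"],cv2.COLOR_BGR2GRAY)
crop(c,200,370,40,180,4,"pics/c_crop.png")
roi=np.zeros(g.shape,bool); roi[40:180,200:370]=1
def show(n,m,z):
    m=cv2.morphologyEx(m.astype(np.uint8),cv2.MORPH_OPEN,np.ones((3,3)))>0
    r,px,a=rect(c,m,z); print(n,"c",np.round(r[0],1),"size",np.round(np.array(r[1])+px,1),"ang",round(r[2],2),"z",np.median(P[...,2][m]).round(4))
show("bridge",roi&(h>.118)&(h<.135),.126)
show("drilled",roi&(h>.068)&(h<.09),.076)
vb=roi&(h>.022)&(h<.05)&(np.arange(512)[None]>304)
show("vb",vb,.04)
print(np.percentile(P[vb],[50],axis=0))
E
python3 m2.py
```

```text
bridge c [ 467.3 -302. ] size [40.5 99.8] ang 9.2 z 0.1262
drilled c [ 518.2 -292.3] size [41.5 99.9] ang 9.03 z 0.0761
vb c [ 564.8 -282.7] size [ 45.2 100. ] ang 9.26 z 0.0357
[[ 0.56625837 -0.28069373  0.03574745]]
```

View pics/c_crop.png

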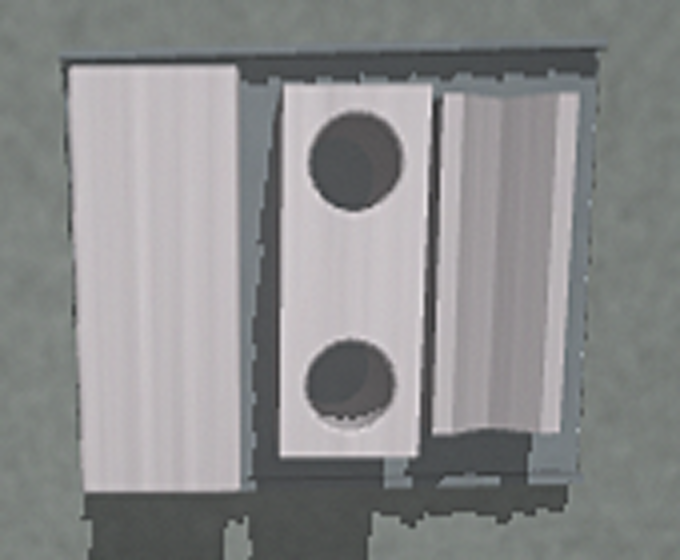

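>>> step_arm(
  slide=[
    [17.25,-4.35,0],
    [17.25,-4.35,0],
    [17.25,-4.35,0],
    [17.25,-4.35,0],
    [0,0,30],
    [0,0,30],
    [0,0,30],
    [0,0,30],
    [0,0,20],
    [0,0,10],
    [0,0,0],
    [0,0,0],
    [0,0,0],
  ],
  twist=[0,0,0,0,0,0,0,0,0,0,0,0,0],
)

```text
time: 3.42
position: [0.4682, -0.3035, 0.151]
tool_rot: [0.65, 0.76, -0.0, 0.002]
ft_force: [0.7, -1.5, 0.2]
grip_width: 0.0871
```

```bash
python3 - <<'E'
from rig import robot
from h import *
o=robot.get_obs(); print(o["position"],o["tool_rot"])
c=robot.camera("wrist"); np.savez("d_wrist.npz",**c); cv2.imwrite("pics/d.png",c["color"])
Rm=R.from_quat(o["tool_rot"]).as_matrix()
print("delta tool",(Rm.T@(np.array([.4673,-.302,.105])-o["position"])*1000).round(1))
E
```

```text
[ 0.46822239 -0.30351874  0.15097779] [ 6.49603470e-01  7.60271658e-01 -1.27750537e-04  1.52353221e-03]
delta tool [ 1.8 -0.8 46. ]
```

View pics/d.png

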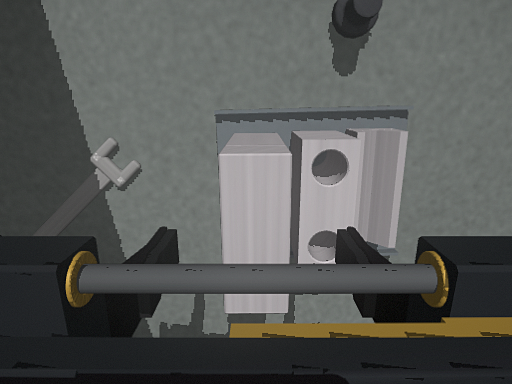

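>>> step_arm(
  slide=[
    [0.9,-0.4,15],
    [0.9,-0.4,15],
    [0,0,11],
    [0,0,5],
    [0,0,0],
    [0,0,0],
    [0,0,0],
  ],
  twist=[0,0,0,0,0,0,0],
)

```text
time: 4.05
position: [0.4671, -0.301, 0.1043]
tool_rot: [0.649, 0.761, -0.0, 0.001]
ft_force: [0.3, -0.1, 0.1]
grip_width: 0.0871
```

```bash
python3 - <<'E'
from rig import robot
from h import *
o=robot.get_obs(); print(o["position"],o["tool_rot"])
c=robot.camera("wrist"); np.savez("e_wrist.npz",**c); cv2.imwrite("pics/e.png",c["color"])
Rm=R.from_quat(o["tool_rot"]).as_matrix()
print("delta tool",(Rm.T@(np.array([.4673,-.302,.105])-o["position"])*1000).round(1))
E
```

```text
[ 0.4671358  -0.30098286  0.10429271] [ 6.49234181e-01  7.60588143e-01 -4.81852032e-05  8.07142637e-04]
delta tool [-1.   0.  -0.7]
```

View pics/e.png

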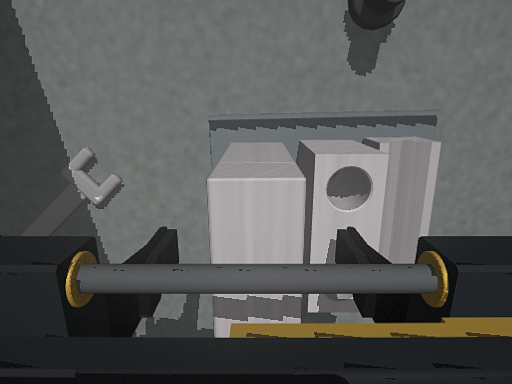

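>>> step_arm(
  slide=[
    [0,0,0],
    [0,0,0],
    [0,0,0],
    [0,0,0],
    [0,0,0],
    [0,0,0],
    [0,0,0],
    [0,0,0],
  ],
  twist=[0,0,0,0,0,0,0,0],
  jaw=30,
  force=30,
)

```text
time: 4.77
position: [0.4666, -0.3005, 0.1035]
tool_rot: [0.649, 0.761, -0.0, -0.0]
ft_force: [-0.2, -0.5, -0.2]
grip_width: 0.0416
```

```bash
python3 - <<'E'
from rig import robot
o=robot.get_obs(); print(o)
E
```

```text
{'time': 4.7667, 'q': array([-7.73499729e-01,  6.30482006e-01,  1.72327000e+00, -1.63523453e-05,
        7.87894791e-01, -9.31113498e-01]), 'joint_velocities': array([-6.49244463e-05,  2.02648611e-04, -1.00613960e-03,  2.81892005e-04,
       -5.35856124e-04,  7.36463728e-04]), 'joint_torque': array([ 1.90310566e-03, -4.16986012e+01, -1.08840269e+01,  1.12452373e-02,
        8.41602520e-02,  8.48499076e-05]), 'position': array([ 0.46661702, -0.30050495,  0.10351704]), 'tool_rot': array([ 6.49240558e-01,  7.60583129e-01, -3.97281767e-06, -2.73975282e-05]), 'ft_force': array([-0.20766305, -0.50351954, -0.18266644]), 'moment': array([-0.03180803, -0.08056885,  0.05716716]), 'grip_width': 0.041584596027433744}
```

>>> step_arm(
  slide=[
    [0,0,0],
    [0,0,0],
    [0,0,-3],
    [0,0,-8],
    [0,0,-15],
    [0,0,-20],
    [0,0,-20],
    [0,0,-20],
    [0,0,-15],
    [0,0,-5],
    [0,0,0],
    [0,0,0],
  ],
  twist=[0,0,0,0,0,0,0,0,0,0,0,0],
)

```text
time: 5.77
position: [0.4659, -0.2999, 0.2089]
tool_rot: [0.649, 0.761, 0.0, -0.001]
ft_force: [0.7, 0.1, -6.1]
grip_width: 0.0402
```

```bash
python3 - <<'E'
from rig import robot
from h import *
o=robot.get_obs(); print(o["position"],o["tool_rot"],o["ft_force"],o["moment"],o["grip_width"])
c=robot.camera("wrist"); np.savez("f_wrist.npz",**c); cv2.imwrite("pics/f.png",c["color"])
c=robot.camera("top"); np.savez("f_top.npz",**c)
E
```

```text
[ 0.46590394 -0.299858    0.20888507] [ 6.49235095e-01  7.60587214e-01  4.14568302e-05 -9.38242113e-04] [ 0.68154019  0.09989897 -6.06517283] [-0.00813301 -0.10268686 -0.01935996] 0.04019427955509217
```

View pics/f.png

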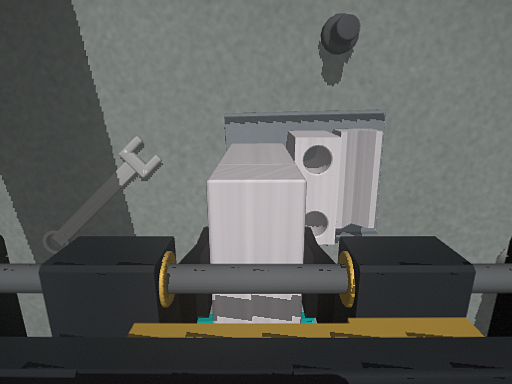

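>>> step_arm(
  slide=[
    [10,3.5,0],
    [20,6.9,0],
    [28,9.65,0],
    [28,9.65,0],
    [28,9.65,0],
    [28,9.65,0],
    [28,9.65,0],
    [28,9.65,0],
    [28,9.65,0],
    [28,9.65,0],
    [28,9.65,0],
    [28,9.65,0],
    [28,9.65,0],
    [28,9.65,0],
    [28,9.65,0],
    [28,9.65,0],
    [28,9.65,0],
    [28,9.65,0],
    [28,9.65,0],
    [28,9.65,0],
  ],
  twist=[0,0,0,0,0,0,0,0,0,0,0,0,0,0,0,0,0,0,0,0],
)

```text
time: 7.53
position: [0.5632, 0.2578, 0.2082]
tool_rot: [0.649, 0.761, -0.001, -0.001]
ft_force: [0.1, -0.2, -6.6]
grip_width: 0.0398
```

>>> step_arm(
  slide=[
    [28,9.65,0],
    [20,6.9,0],
    [10,3.5,0],
    [0,0,20],
    [0,0,25],
    [0,0,25],
    [0,0,15],
    [0,0,8],
    [0,0,0],
    [0,0,0],
    [0,0,0],
  ],
  twist=[0,0,0,0,0,0,0,0,0,0,0],
)

```text
time: 8.45
position: [0.5764, 0.3164, 0.1178]
tool_rot: [0.649, 0.761, 0.001, 0.001]
ft_force: [0.4, 0.0, -6.4]
grip_width: 0.0398
```

```bash
python3 - <<'E'
from rig import robot
from h import *
o=robot.get_obs(); print(o["position"],o["tool_rot"],o["ft_force"],o["moment"],o["grip_width"])
c=robot.camera("side"); np.savez("g_side.npz",**c); crop(c,60,310,130,360,3,"pics/g.png")
E
```

```text
[0.57636001 0.31642875 0.11777736] [6.49318077e-01 7.60515838e-01 1.11202320e-03 6.77404416e-04] [ 0.4452098   0.02218089 -6.35208853] [ 0.03389313 -0.13486362 -0.03354092] 0.039793698290726
```

View pics/g.png

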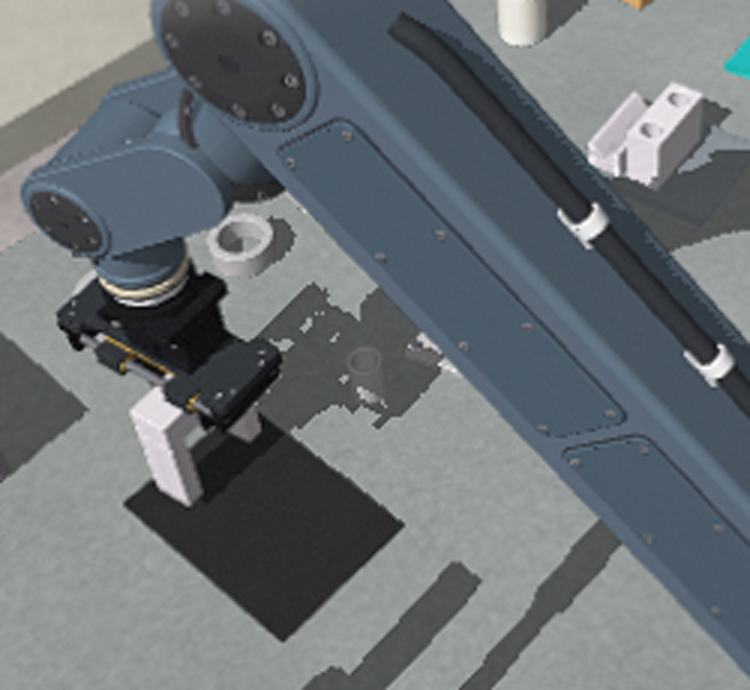

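>>> step_arm(
  slide=[
    [0,0,9],
    [0,0,4],
    [0,0,1],
    [0,0,1],
    [0,0,0],
    [0,0,0],
    [0,0,0],
  ],
  twist=[0,0,0,0,0,0,0],
)

```text
time: 9.08
position: [0.5756, 0.3163, 0.1016]
tool_rot: [0.649, 0.761, 0.0, 0.0]
ft_force: [0.2, 0.3, -6.7]
grip_width: 0.0396
```

>>> step_arm(
  slide=[
    [0,0,1],
    [0,0,0],
    [0,0,0],
  ],
  twist=[0,0,0],
)

```text
time: 9.33
position: [0.5756, 0.3163, 0.1016]
tool_rot: [0.649, 0.761, 0.0, 0.0]
ft_force: [-0.9, -0.5, 1.9]
grip_width: 0.0398
```

>>> step_arm(
  slide=[
    [0,0,0],
    [0,0,0],
    [0,0,0],
    [0,0,0],
    [0,0,0],
    [0,0,0],
    [0,0,-10],
    [0,0,-20],
    [0,0,-30],
    [0,0,-30],
    [0,0,-30],
    [0,0,-20],
    [0,0,0],
    [0,0,0],
  ],
  twist=[0,0,0,0,0,0,0,0,0,0,0,0,0,0],
  jaw=87,
)

```text
time: 10.5
position: [0.576, 0.3165, 0.2427]
tool_rot: [0.649, 0.761, 0.002, 0.001]
ft_force: [0.2, -0.1, -0.1]
grip_width: 0.087
```

```bash
python3 - <<'E'
from rig import robot
from h import *
o=robot.get_obs(); print(o["position"],o["tool_rot"],o["ft_force"],o["moment"],o["grip_width"])
c=robot.camera("wrist"); np.savez("h_wrist.npz",**c); cv2.imwrite("pics/h.png",c["color"])
Rm=R.from_quat(o["tool_rot"]).as_matrix()
print("delta tool to drilled",(Rm.T@(np.array([.5182,-.2923,.240])-o["position"])*1000).round(1))
E
```

```text
[0.57603531 0.31648348 0.24271441] [0.64921247 0.76060437 0.00175288 0.00104415] [ 0.1733377  -0.07173381 -0.07145871] [ 0.00208503 -0.04621462 -0.0026505 ] 0.08702366843594284
delta tool to drilled [-592.1 -152.7    1.7]
```

View pics/h.png

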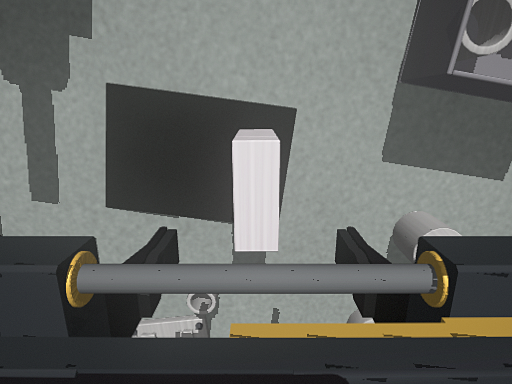

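>>> step_arm(
  slide=[
    [-10,-2.6,0],
    [-25,-6.5,0],
    [-33,-8.5,0],
    [-33,-8.5,0],
    [-33,-8.5,0],
    [-33,-8.5,0],
    [-33,-8.5,0],
    [-33,-8.5,0],
    [-33,-8.5,0],
    [-33,-8.5,0],
    [-33,-8.5,0],
    [-33,-8.5,0],
    [-33,-8.5,0],
    [-33,-8.5,0],
    [-33,-8.5,0],
    [-33,-8.5,0],
    [-33,-8.5,0],
    [-33,-8.5,0],
    [-20,-5.2,0],
    [-9,-2.3,0],
  ],
  twist=[0,0,0,0,0,0,0,0,0,0,0,0,0,0,0,0,0,0,0,0],
)

```text
time: 12.22
position: [0.5158, -0.2957, 0.2387]
tool_rot: [0.651, 0.759, -0.001, -0.001]
ft_force: [-0.5, 0.1, 0.4]
grip_width: 0.0871
```

>>> step_arm(
  slide=[
    [0,0,20],
    [0,0,30],
    [0,0,30],
    [0,0,20],
    [0,0,0],
    [0,0,0],
    [0,0,0],
  ],
  twist=[0,0,0,0,0,0,0],
)

```text
time: 12.8
position: [0.5179, -0.2923, 0.1411]
tool_rot: [0.649, 0.761, 0.0, 0.0]
ft_force: [0.4, -0.4, 0.8]
grip_width: 0.087
```

```bash
cat > look.py <<'E'
import sys
from rig import robot
from meas import *
def wr(tag,tgt=None):
    o=robot.get_obs(); print(o["position"].round(4),o["tool_rot"].round(4),o["ft_force"].round(1),o["grip_width"])
    c=robot.camera("wrist"); np.savez(f"{tag}_w.npz",**c); cv2.imwrite(f"pics/{tag}_w.png",c["color"])
    if tgt is not None:
        Rm=R.from_quat(o["tool_rot"]).as_matrix()
        print("delta tool",(Rm.T@(np.array(tgt)-o["position"])*1000).round(1))
    return c
def top(tag):
    c=robot.camera("top"); np.savez(f"{tag}_t.npz",**c); cv2.imwrite(f"pics/{tag}_t.png",c["color"]); return c
E
python3 - <<'E'
from look import *
wr("i",[.5182,-.2923,.063]); c=top("i"); crop(c,90,380,130,250,2.6,"pics/i_tc.png")
E
```

```text
[ 0.5179 -0.2923  0.1411] [6.491e-01 7.607e-01 0.000e+00 2.000e-04] [ 0.4 -0.4  0.8] 0.08695998088425907
delta tool [-0.1  0.3 78.1]
```

View pics/i_w.png

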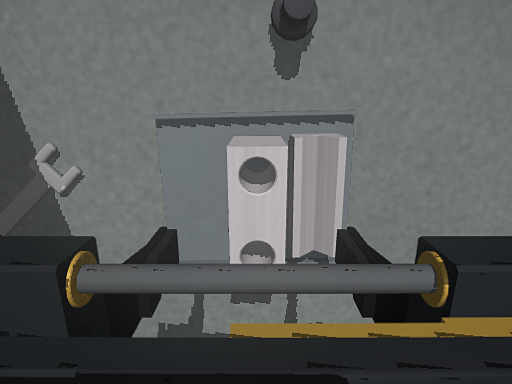

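View pics/i_tc.png

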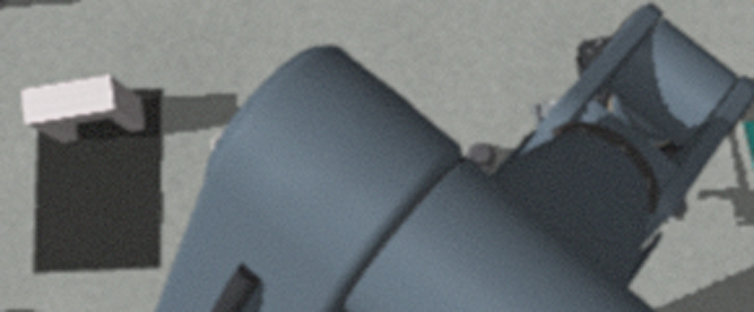

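>>> step_arm(
  slide=[
    [0,0,15],
    [0,0,25],
    [0,0,20],
    [0,0,12],
    [0,0,6],
    [0,0,0],
    [0,0,0],
    [0,0,0],
  ],
  twist=[0,0,0,0,0,0,0,0],
)

```text
time: 13.57
position: [0.5184, -0.2931, 0.0638]
tool_rot: [0.649, 0.761, 0.0, 0.001]
ft_force: [0.0, 1.0, 0.3]
grip_width: 0.0872
```

```bash
python3 - <<'E'
from look import *
wr("j",[.5182,-.2923,.063])
E
```

```text
[ 0.5184 -0.2931  0.0638] [0.6492 0.7606 0.     0.0013] [0.  1.  0.3] 0.0872477991059404
delta tool [ 0.8 -0.   0.8]
```

View pics/j_w.png

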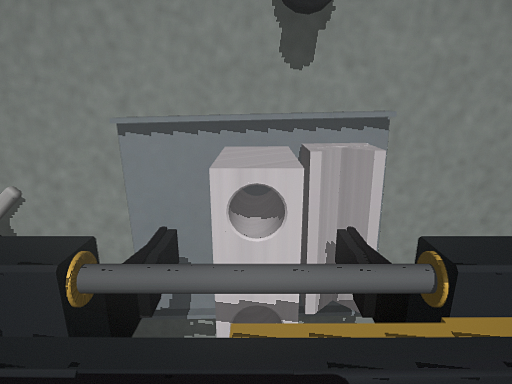

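>>> step_arm(
  slide=[
    [0,0,0],
    [0,0,0],
    [0,0,0],
    [0,0,0],
    [0,0,0],
    [0,0,0],
    [0,0,0],
    [0,0,0],
    [0,0,0],
    [0,0,0],
    [0,0,0],
  ],
  twist=[0,0,0,0,0,0,0,0,0,0,0],
  jaw=30,
  force=30,
)

```text
time: 14.53
position: [0.5178, -0.2925, 0.0625]
tool_rot: [0.649, 0.761, 0.0, 0.0]
ft_force: [0.6, 0.3, 0.5]
grip_width: 0.0397
```

```bash
python3 - <<'E'
from rig import robot
o=robot.get_obs(); print(o["position"],o["tool_rot"],o["grip_width"])
E
```

```text
[ 0.51778176 -0.29248147  0.06252465] [6.49294009e-01 7.60537462e-01 1.05042916e-04 2.18009623e-04] 0.03973971432212911
```

>>> step_arm(
  slide=[
    [0,0,-3],
    [0,0,-8],
    [0,0,-15],
    [0,0,-20],
    [0,0,-20],
    [0,0,-20],
    [0,0,-9],
    [0,0,-5],
    [0,0,0],
    [0,0,0],
    [0,0,0],
  ],
  twist=[0,0,0,0,0,0,0,0,0,0,0],
)

```text
time: 15.45
position: [0.5166, -0.2917, 0.1612]
tool_rot: [0.649, 0.761, -0.0, -0.002]
ft_force: [0.6, 0.4, -4.9]
grip_width: 0.0399
```

>>> step_arm(
  slide=[
    [10,0.2,0],
    [20,0.4,0],
    [28,0.45,0],
    [28,0.45,0],
    [28,0.45,0],
    [28,0.45,0],
    [28,0.45,0],
    [28,0.45,0],
    [28,0.45,0],
    [28,0.45,0],
    [28,0.45,0],
    [28,0.45,0],
    [28,0.45,0],
    [28,0.45,0],
    [28,0.45,0],
    [28,0.45,0],
    [28,0.45,0],
    [28,0.45,0],
    [28,0.45,0],
    [28,0.45,0],
  ],
  twist=[0,0,0,0,0,0,0,0,0,0,0,0,0,0,0,0,0,0,0,0],
)

```text
time: 17.12
position: [0.4408, 0.2379, 0.162]
tool_rot: [0.649, 0.761, -0.001, -0.001]
ft_force: [0.3, -0.1, -4.6]
grip_width: 0.0398
```

>>> step_arm(
  slide=[
    [28,0.5,0],
    [28,0.5,0],
    [15,0.3,0],
    [5,0,0],
    [0,0,20],
    [0,0,25],
    [0,0,25],
    [0,0,12],
    [0,0,5],
    [0,0,0],
    [0,0,0],
    [0,0,0],
  ],
  twist=[0,0,0,0,0,0,0,0,0,0,0,0],
)

```text
time: 18.12
position: [0.4325, 0.3118, 0.0765]
tool_rot: [0.649, 0.76, 0.001, 0.0]
ft_force: [0.7, -0.1, -3.8]
grip_width: 0.0397
```

```bash
python3 - <<'E'
from look import *
wr("k",[.431,.3115,.0605])
c=robot.camera("side"); crop(c,60,310,130,360,3,"pics/k.png")
E
```

```text
[0.4325 0.3118 0.0765] [6.493e-01 7.605e-01 9.000e-04 5.000e-04] [ 0.7 -0.1 -3.8] 0.03970826833657035
delta tool [-0.1 -1.5 16. ]
```

View pics/k.png

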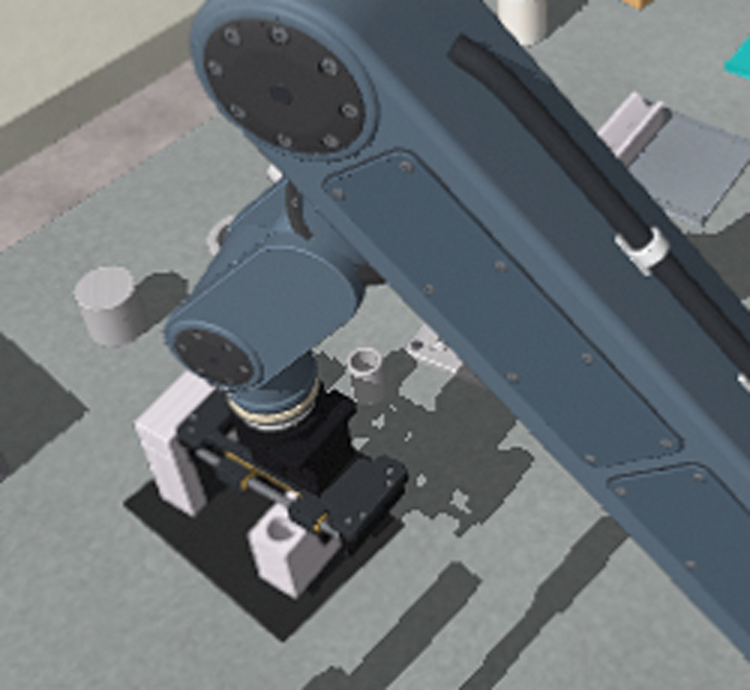

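View pics/k_w.png

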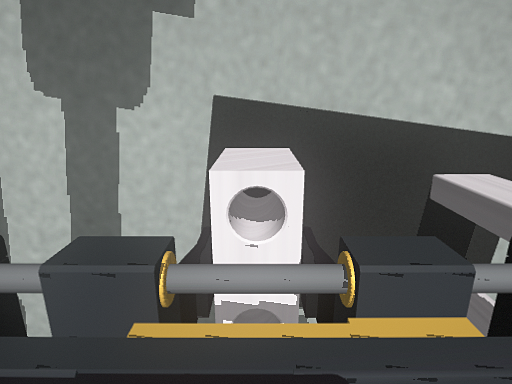

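>>> step_arm(
  slide=[
    [0,0,8],
    [0,0,5],
    [0,0,1],
    [0,0,1],
    [0,0,0],
    [0,0,0],
  ],
  twist=[0,0,0,0,0,0],
)

```text
time: 18.72
position: [0.4316, 0.3116, 0.0605]
tool_rot: [0.649, 0.761, -0.0, -0.0]
ft_force: [-0.3, -0.4, -4.2]
grip_width: 0.0397
```

>>> step_arm(
  slide=[
    [0,0,1],
    [0,0,0],
    [0,0,0],
  ],
  twist=[0,0,0],
)

```text
time: 18.97
position: [0.4316, 0.3116, 0.0605]
tool_rot: [0.649, 0.761, 0.0, 0.0]
ft_force: [-2.1, -0.6, 5.9]
grip_width: 0.0398
```

>>> step_arm(
  slide=[
    [0,0,0],
    [0,0,0],
    [0,0,0],
    [0,0,0],
    [0,0,0],
    [0,0,0],
    [0,0,-10],
    [0,0,-20],
    [0,0,-30],
    [0,0,-30],
    [0,0,-30],
    [0,0,-20],
    [0,0,0],
    [0,0,0],
  ],
  twist=[0,0,0,0,0,0,0,0,0,0,0,0,0,0],
  jaw=87,
)

```text
time: 20.13
position: [0.4323, 0.3119, 0.2013]
tool_rot: [0.649, 0.761, 0.002, 0.001]
ft_force: [0.6, -0.3, -0.7]
grip_width: 0.0869
```

```bash
python3 - <<'E'
from look import *
wr("l",[.5675,-.284,.19])
E
```

```text
[0.4323 0.3119 0.2013] [0.6492 0.7606 0.0017 0.0008] [ 0.6 -0.3 -0.7] 0.08687647194619161
delta tool [-609.8   39.9   10.9]
```

View pics/l_w.png

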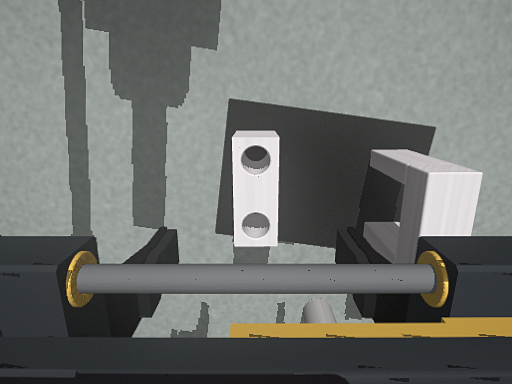

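>>> step_arm(
  slide=[
    [-10,2,0],
    [-25,2,0],
    [-33,2,0],
    [-33,2,0],
    [-33,2,0],
    [-33,2,0],
    [-33,2,0],
    [-33,2,0],
    [-33,2,0],
    [-33,2,0],
    [-25,2,0],
    [-15,2,-20],
    [0,0,-20],
    [0,0,-10],
    [0,0,0],
    [0,0,0],
  ],
  twist=[0,0,0,0,0,0,0,0,0,0,0,0,0,0,0,0],
)

```text
time: 21.52
position: [0.5079, -0.0199, 0.2485]
tool_rot: [0.649, 0.76, -0.0, -0.001]
ft_force: [-0.5, 0.2, 0.2]
grip_width: 0.0871
```

```bash
python3 - <<'E'
from look import *
c=wr("m",[.5675,-.284,.19])
E
```

```text
[ 0.5079 -0.0199  0.2485] [ 6.495e-01  7.604e-01 -5.000e-04 -8.000e-04] [-0.5  0.2  0.2] 0.087102412727959
delta tool [-270.2   17.7   58.3]
```

View pics/m_w.png

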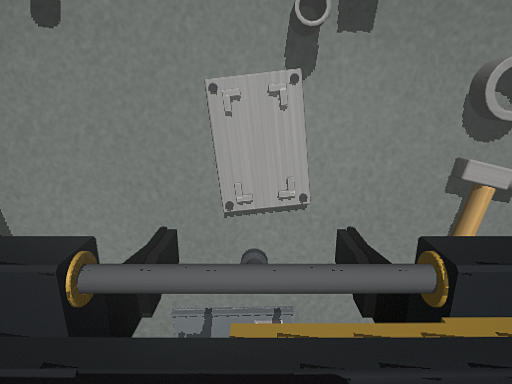

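```bash
python3 - <<'E'
from meas import *
c=dict(np.load("m_w.npz")); P=cloud(c); h=cv2.medianBlur(P[...,2].astype(np.float32),5)
crop(c,195,325,55,230,3.4,"pics/m_crop.png")
roi=np.zeros(h.shape,bool); roi[50:225,195:320]=1
for lo in(.005,.006,.007):
    m=cv2.morphologyEx((roi&(h>lo)&(h<.03)).astype(np.uint8),cv2.MORPH_OPEN,np.ones((7,7)))>0
    r,px,a=rect(c,m,.012); print(np.round(r[0],1),np.array(r[1])+px,r[2],np.median(P[...,2][m]))
# lug heights
hsv=cv2.cvtColor(c["color"],cv2.COLOR_BGR2HSV)
for n,(u,v) in dict(plate=(260,140),bench=(180,150)).items(): print(n,c["color"][v-3:v+4,u-3:u+4].mean((0,1)))
X=onplane(c,[(206,78),(300,68),(310,205),(222,217)],.012); print(X.round(4), X.mean(0))
E
```

```text
[506.7  10. ] [110.83115426 160.72691384] 15.284505844116211 0.012289526390211442
[506.7  10. ] [110.83115426 160.72691384] 15.284505844116211 0.012289526390211442
[506.7  10. ] [110.83115426 160.72691384] 15.284505844116211 0.012289526390211442
plate [144.55102041 145.83673469 146.69387755]
bench [116.12244898 119.81632653 114.36734694]
[[ 0.4353  0.0737  0.012 ]
 [ 0.5376  0.1005  0.012 ]
 [ 0.5808 -0.0548  0.012 ]
 [ 0.4742 -0.0879  0.012 ]] [0.5069781 0.0078559 0.012    ]
```

View pics/m_crop.png

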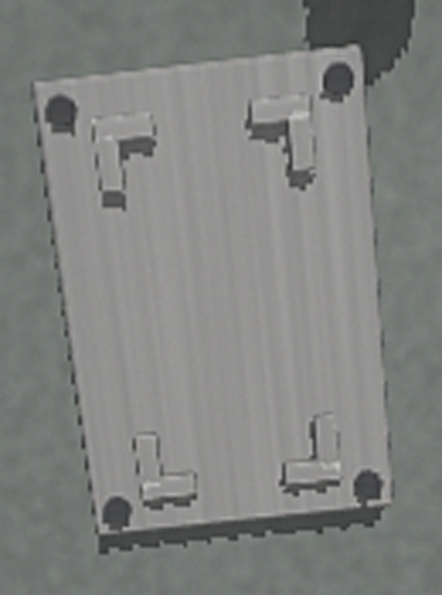

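>>> step_arm(
  slide=[
    [-12,1,0],
    [-28,2,0],
    [-35,2,0],
    [-35,2,0],
    [-35,2,0],
    [-35,2,0],
    [-35,2,0],
    [-30,2,0],
    [-20,2,10],
    [-5,0.7,20],
    [0,0,28],
    [0,0,20],
    [0,0,10],
    [0,0,0],
    [0,0,0],
    [0,0,0],
  ],
  twist=[0,0,0,0,0,0,0,0,0,0,0,0,0,0,0,0],
)

```text
time: 22.9
position: [0.5692, -0.2839, 0.1625]
tool_rot: [0.649, 0.761, 0.0, 0.001]
ft_force: [-0.3, 0.2, 0.3]
grip_width: 0.0868
```

```bash
python3 - <<'E'
from look import *
c=wr("n",[.5675,-.284,.03])
P=cloud(c); h=cv2.medianBlur(P[...,2].astype(np.float32),3)
roi=np.zeros(h.shape,bool); roi[100:235,180:335]=1
m=roi&(h>.022)&(h<.05)
g=cv2.cvtColor(c["color"],cv2.COLOR_BGR2GRAY)
ys,xs=np.nonzero(m); print(xs.min(),xs.max(),ys.min(),ys.max())
r,px,a=rect(c,m,.04); print(np.round(r[0],1),np.array(r[1])+px,r[2])
E
```

```text
[ 0.5692 -0.2839  0.1625] [0.6491 0.7607 0.     0.001 ] [-0.3  0.2  0.3] 0.08683459245717728
delta tool [  0.3  -1.9 132.5]
228 276 133 234
[ 565.3 -276.6] [40.83761293 91.09648592] 9.861830711364746
```

View pics/n_w.png

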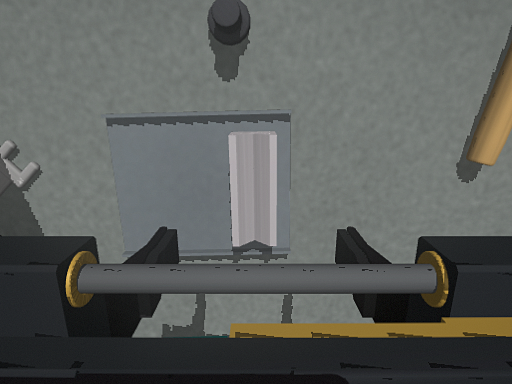

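```bash
python3 - <<'E'
from meas import *
c=dict(np.load("n_w.npz"))
crop(c,210,300,120,262,4,"pics/n_crop.png")
X=onplane(c,[(229,132),(276.5,132),(277,246),(231.5,246)],.04); print(X.round(4), X.mean(0))
d=X[0]-X[3]; print(np.degrees(np.arctan2(d[1],d[0]))-90, np.linalg.norm(d),np.linalg.norm(X[0]-X[1])); d=X[1]-X[2]; print(np.degrees(np.arctan2(d[1],d[0]))-90)
c=dict(np.load("c_wrist.npz")); s=lambda u,v:(200+u/4-.4,40+v/4-.4)
X=onplane(c,[s(443,93),s(579,93),s(561,434),s(434,435)],.04); print(X.round(4),X.mean(0))
E
```

```text
[[ 0.5388 -0.2345  0.04  ]
 [ 0.5774 -0.2284  0.04  ]
 [ 0.5957 -0.3291  0.04  ]
 [ 0.5548 -0.3356  0.04  ]] [ 0.56668454 -0.28191031  0.04      ]
8.971894878769604 0.1023142913993887 0.03907950735638409
10.297305116164665
[[ 0.5384 -0.2368  0.04  ]
 [ 0.5779 -0.2304  0.04  ]
 [ 0.5954 -0.3291  0.04  ]
 [ 0.5559 -0.3358  0.04  ]] [ 0.56689257 -0.28304723  0.04      ]
```

View pics/n_crop.png

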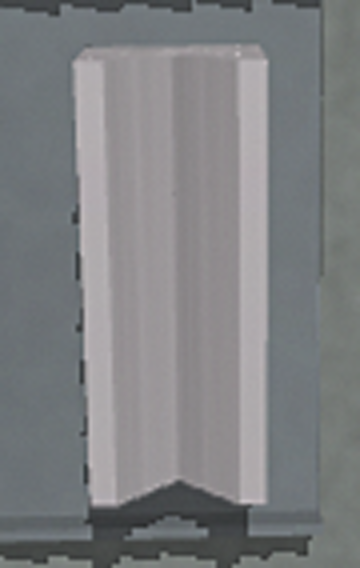

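>>> step_arm(
  slide=[
    [1.2,-2.1,20],
    [0,0,30],
    [0,0,30],
    [0,0,25],
    [0,0,15],
    [0,0,8],
    [0,0,4],
    [0,0,0],
    [0,0,0],
    [0,0,0],
  ],
  twist=[0,0,0,0,0,0,0,0,0,0],
)

```text
time: 23.78
position: [0.5672, -0.2831, 0.0312]
tool_rot: [0.649, 0.761, 0.0, 0.002]
ft_force: [0.2, -0.8, 0.2]
grip_width: 0.0871
```

>>> step_arm(
  slide=[
    [0,0,0],
    [0,0,0],
    [0,0,0],
    [0,0,0],
    [0,0,0],
    [0,0,0],
    [0,0,0],
    [0,0,0],
    [0,0,0],
    [0,0,0],
    [0,0,0],
  ],
  twist=[0,0,0,0,0,0,0,0,0,0,0],
  jaw=30,
  force=25,
)

```text
time: 24.7
position: [0.5662, -0.2824, 0.0295]
tool_rot: [0.649, 0.761, 0.0, -0.0]
ft_force: [0.4, -0.9, 0.2]
grip_width: 0.0398
```

>>> step_arm(
  slide=[
    [0,0,-3],
    [0,0,-8],
    [0,0,-15],
    [0,0,-20],
    [0,0,-20],
    [0,0,-20],
    [0,0,-9],
    [0,0,-5],
    [0,0,0],
    [0,0,0],
    [0,0,0],
  ],
  twist=[0,0,0,0,0,0,0,0,0,0,0],
)

```text
time: 25.62
position: [0.5653, -0.2819, 0.1282]
tool_rot: [0.649, 0.761, -0.0, -0.001]
ft_force: [0.1, -0.1, -3.7]
grip_width: 0.0395
```

```bash
python3 - <<'E'
from look import *
c=wr("o",[.5067,.010,.129])
E
```

```text
[ 0.5653 -0.2819  0.1282] [ 6.493e-01  7.606e-01 -1.000e-04 -1.400e-03] [ 0.1 -0.1 -3.7] 0.0395057477434789
delta tool [ 2.974e+02 -1.210e+01 -2.000e-01]
```

View pics/o_w.png

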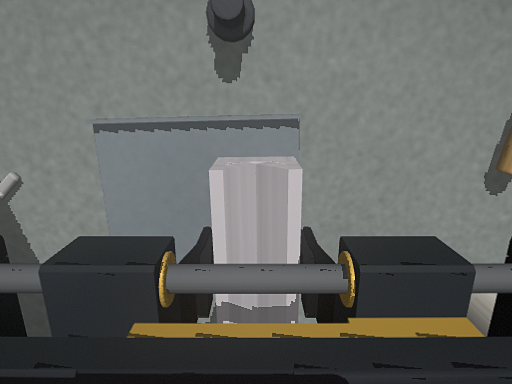

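>>> step_arm(
  slide=[
    [0,0,0],
    [0,0,0],
    [10,1,0],
    [20,1,0],
    [28,1.6,0],
    [28,1.6,0],
    [28,1.6,0],
    [28,1.6,0],
    [28,1.6,0],
    [28,1.6,0],
    [28,1.6,0],
    [28,2,0],
    [25,2,0],
    [13,2,0],
    [5.4,0.8,0],
    [0,0,15],
    [0,0,15],
    [0,0,0],
    [0,0,0],
    [0,0,0],
  ],
  twist=[-3.1,-3.1,0,0,0,0,0,0,0,0,0,0,0,0,0,0,0,0,0,0],
)

```text
time: 27.33
position: [0.508, 0.009, 0.0998]
tool_rot: [0.608, 0.794, 0.0, 0.0]
ft_force: [0.2, -0.1, -3.1]
grip_width: 0.0401
```

```bash
python3 - <<'E'
from look import *
c=wr("p",[.5067,.010,.0355])
v=R.from_quat(robot.get_obs()["tool_rot"]).as_matrix()[:,0]; print(np.degrees(np.arctan2(v[1],v[0]))-90)
E
```

```text
[0.508  0.009  0.0998] [6.076e-01 7.942e-01 1.000e-04 4.000e-04] [ 0.2 -0.1 -3.1] 0.04007344404856507
delta tool [ 1.3 -1.  64.3]
15.17434729211189
```

View pics/p_w.png

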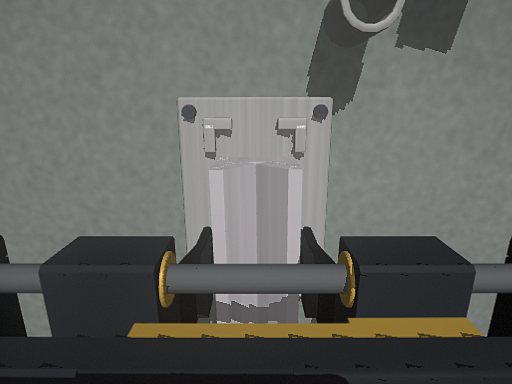

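Aligned between the lugs (V-block cols 210–301, lugs 204–305). Lower to just above, then check.

>>> step_arm(
  slide=[
    [1,-0.8,15],
    [0,0,20],
    [0,0,15],
    [0,0,8],
    [0,0,4],
    [0,0,0],
    [0,0,0],
    [0,0,0],
  ],
  twist=[0,0,0,0,0,0,0,0],
)

```text
time: 28.05
position: [0.507, 0.0103, 0.0384]
tool_rot: [0.607, 0.795, 0.0, 0.001]
ft_force: [0.3, -0.3, -3.7]
grip_width: 0.0398
```

>>> step_arm(
  slide=[
    [0,0,1],
    [0,0,0],
    [0,0,0],
  ],
  twist=[0,0,0],
)

```text
time: 28.3
position: [0.5065, 0.0105, 0.037]
tool_rot: [0.607, 0.795, 0.0, 0.0]
ft_force: [-0.8, 1.2, -3.8]
grip_width: 0.0397
```

>>> step_arm(
  slide=[
    [0,0,1],
    [0,0,0],
    [0,0,0],
  ],
  twist=[0,0,0],
)

```text
time: 28.55
position: [0.5063, 0.0105, 0.0355]
tool_rot: [0.607, 0.795, -0.0, -0.0]
ft_force: [0.4, 1.0, -3.9]
grip_width: 0.0396
```

>>> step_arm(
  slide=[
    [0,0,1],
    [0,0,0],
    [0,0,0],
  ],
  twist=[0,0,0],
)

```text
time: 28.8
position: [0.5063, 0.0105, 0.0354]
tool_rot: [0.607, 0.795, 0.0, 0.0]
ft_force: [-0.1, -0.1, 5.0]
grip_width: 0.0397
```

>>> step_arm(
  slide=[
    [0,0,0],
    [0,0,0],
    [0,0,0],
    [0,0,0],
    [0,0,0],
    [0,0,0],
    [0,0,-10],
    [0,0,-20],
    [0,0,-30],
    [0,0,-30],
    [0,0,-30],
    [0,0,-30],
    [0,0,-15],
    [0,0,0],
    [0,0,0],
  ],
  twist=[0,0,0,0,0,0,0,0,0,0,0,0,0,0,0],
  jaw=87,
)

```text
time: 30.05
position: [0.5065, 0.0105, 0.2007]
tool_rot: [0.607, 0.795, 0.001, 0.001]
ft_force: [-0.2, -0.2, -0.5]
grip_width: 0.0869
```

```bash
python3 - <<'E'
from look import *
c=wr("q",[.4316,.3116,.20])
v=R.from_quat(robot.get_obs()["tool_rot"]).as_matrix()[:,0]; print(np.degrees(np.arctan2(v[1],v[0]))-90)
E
```

```text
[0.5065 0.0105 0.2007] [6.071e-01 7.946e-01 6.000e-04 1.200e-03] [-0.2 -0.2 -0.5] 0.08687744716504281
delta tool [310.2   6.8   0.4]
15.233073617488074
```

View pics/q_w.png

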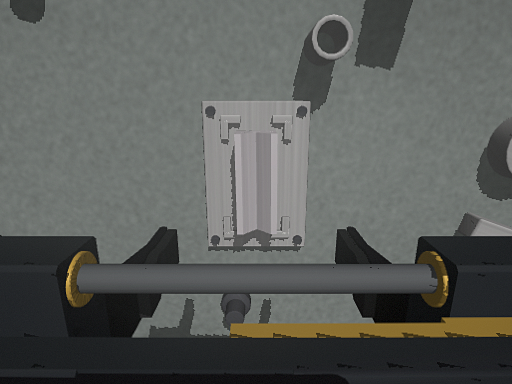

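>>> step_arm(
  slide=[
    [0,0,0],
    [0,0,0],
    [12,-2.4,0],
    [28,-2.4,0],
    [35,-2.4,0],
    [35,-2.4,0],
    [35,-2.4,0],
    [35,-2.4,0],
    [35,-2.4,0],
    [35,-2.4,0],
    [30,-2.4,0],
    [20,-2.4,0],
    [9.2,-2.4,0],
    [0,0,20],
    [0,0,20],
    [0,0,10],
    [0,0,0],
    [0,0,0],
    [0,0,0],
  ],
  twist=[3.1,3.1,0,0,0,0,0,0,0,0,0,0,0,0,0,0,0,0,0],
)

```text
time: 31.68
position: [0.4322, 0.3115, 0.1499]
tool_rot: [0.649, 0.76, 0.0, 0.0]
ft_force: [0.4, -0.4, 0.9]
grip_width: 0.0871
```

```bash
python3 - <<'E'
from look import *
c=wr("r",[.4316,.3116,.0605])
v=R.from_quat(robot.get_obs()["tool_rot"]).as_matrix()[:,0]; print(np.degrees(np.arctan2(v[1],v[0]))-90)
E
```

```text
[0.4322 0.3115 0.1499] [6.494e-01 7.604e-01 2.000e-04 1.000e-04] [ 0.4 -0.4  0.9] 0.08706152876428883
delta tool [ 0.2 -0.6 89.4]
8.999717671502935
```

View pics/r_w.png

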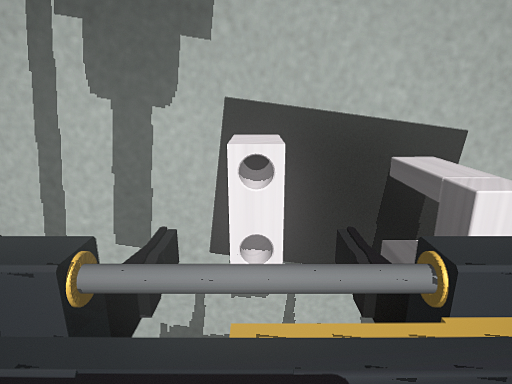

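>>> step_arm(
  slide=[
    [0,0,15],
    [0,0,25],
    [0,0,25],
    [0,0,15],
    [0,0,6],
    [0,0,3],
    [0,0,0],
    [0,0,0],
    [0,0,0],
  ],
  twist=[0,0,0,0,0,0,0,0,0],
)

```text
time: 32.48
position: [0.4326, 0.3121, 0.0617]
tool_rot: [0.649, 0.761, 0.001, 0.001]
ft_force: [-0.7, -0.4, -1.0]
grip_width: 0.0869
```

```bash
python3 - <<'E'
from look import *
c=wr("s",[.4316,.3116,.0605])
E
```

```text
[0.4326 0.3121 0.0617] [6.493e-01 7.606e-01 1.200e-03 6.000e-04] [-0.7 -0.4 -1. ] 0.08686280713332048
delta tool [-0.3 -1.1  1.2]
```

>>> step_arm(
  slide=[
    [0,0,0],
    [0,0,0],
    [0,0,0],
    [0,0,0],
    [0,0,0],
    [0,0,0],
    [0,0,0],
    [0,0,0],
    [0,0,0],
    [0,0,0],
    [0,0,0],
  ],
  twist=[0,0,0,0,0,0,0,0,0,0,0],
  jaw=30,
  force=30,
)

```text
time: 33.45
position: [0.4317, 0.3117, 0.0605]
tool_rot: [0.649, 0.761, -0.0, -0.0]
ft_force: [-0.1, -0.6, -0.1]
grip_width: 0.0398
```

>>> step_arm(
  slide=[
    [0,0,-3],
    [0,0,-8],
    [0,0,-15],
    [0,0,-20],
    [0,0,-20],
    [0,0,-20],
    [0,0,-9],
    [0,0,-5],
    [0,0,0],
    [0,0,0],
    [0,0,0],
    [0,0,0],
    [0,0,0],
  ],
  twist=[0,0,0,0,0,0,0,0,0,0,0,0,0],
)

```text
time: 34.53
position: [0.4312, 0.3115, 0.1596]
tool_rot: [0.649, 0.761, -0.001, -0.0]
ft_force: [0.2, -0.2, -4.6]
grip_width: 0.0399
```

```bash
python3 - <<'E'
from look import *
c=wr("t",[.5178,-.2925,.1605])
v=R.from_quat(robot.get_obs()["tool_rot"]).as_matrix()[:,0]; print(np.degrees(np.arctan2(v[1],v[0]))-90)
E
```

```text
[0.4312 0.3115 0.1596] [ 6.493e-01  7.606e-01 -1.000e-03 -5.000e-04] [ 0.2 -0.2 -4.6] 0.03986672505241089
delta tool [-6.101e+02 -9.200e+00 -6.000e-01]
9.026472212811683
```

View pics/t_w.png

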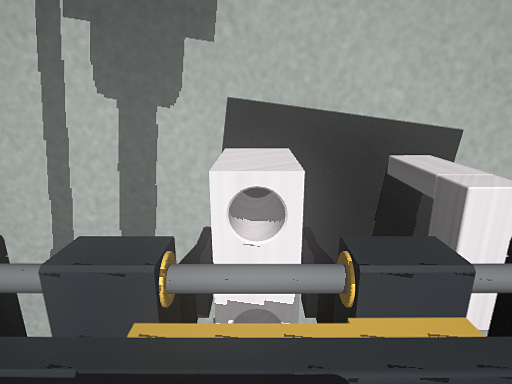

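>>> step_arm(
  slide=[
    [-10,-0.4,0],
    [-20,-0.4,0],
    [-28,-0.4,0],
    [-28,-0.4,0],
    [-28,-0.4,0],
    [-28,-0.4,0],
    [-28,-0.4,0],
    [-28,-0.4,0],
    [-28,-0.4,0],
    [-28,-0.4,0],
    [-28,-0.4,0],
    [-28,-0.4,0],
    [-28,-0.4,0],
    [-28,-0.4,0],
    [-28,-0.4,0],
    [-28,-0.4,0],
    [-28,-0.4,0],
    [-28,-0.4,0],
    [-28,-0.4,0],
    [-28,-0.4,0],
  ],
  twist=[0,0,0,0,0,0,0,0,0,0,0,0,0,0,0,0,0,0,0,0],
)

```text
time: 36.25
position: [0.5069, -0.2188, 0.1603]
tool_rot: [0.649, 0.76, -0.0, -0.0]
ft_force: [-0.3, 0.1, -6.2]
grip_width: 0.0396
```

>>> step_arm(
  slide=[
    [-28,-0.4,0],
    [-28,-0.4,0],
    [-15,-0.4,0],
    [-5,0,0],
    [0,0,20],
    [0,0,25],
    [0,0,20],
    [0,0,10],
    [0,0,0],
    [0,0,0],
    [0,0,0],
    [0,0,0],
    [0,0,0],
    [0,0,0],
  ],
  twist=[0,0,0,0,0,0,0,0,0,0,0,0,0,0],
)

```text
time: 37.42
position: [0.5189, -0.2925, 0.0866]
tool_rot: [0.649, 0.761, 0.0, 0.001]
ft_force: [-0.6, -0.3, -5.1]
grip_width: 0.0401
```

```bash
python3 - <<'E'
from look import *
c=wr("u",[.5178,-.2925,.0625])
v=R.from_quat(robot.get_obs()["tool_rot"]).as_matrix()[:,0]; print(np.degrees(np.arctan2(v[1],v[0]))-90)
E
```

```text
[ 0.5189 -0.2925  0.0866] [0.6492 0.7606 0.     0.001 ] [-0.6 -0.3 -5.1] 0.04008589399786131
delta tool [ 0.2 -1.1 24.1]
9.035427271104368
```

View pics/u_w.png

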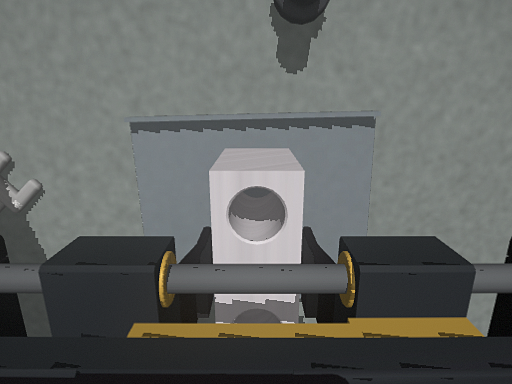

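Lower to ~3 mm above, let settle, then correct.

>>> step_arm(
  slide=[
    [0,0,10],
    [0,0,8],
    [0,0,3],
    [0,0,0],
    [0,0,0],
    [0,0,0],
    [0,0,0],
    [0,0,0],
    [0,0,0],
    [0,0,0],
    [0,0,0],
  ],
  twist=[0,0,0,0,0,0,0,0,0,0,0],
)

```text
time: 38.38
position: [0.5184, -0.2922, 0.0647]
tool_rot: [0.649, 0.761, -0.0, 0.0]
ft_force: [0.3, 0.7, -5.4]
grip_width: 0.0398
```

```bash
python3 - <<'E'
from look import *
c=wr("u2",[.5178,-.2925,.0625])
v=R.from_quat(robot.get_obs()["tool_rot"]).as_matrix()[:,0]; print(np.degrees(np.arctan2(v[1],v[0]))-90)
E
```

```text
[ 0.5184 -0.2922  0.0647] [ 6.492e-01  7.606e-01 -0.000e+00  1.000e-04] [ 0.3  0.7 -5.4] 0.039772808484113895
delta tool [-0.2 -0.6  2.2]
9.030605907910072
```

>>> step_arm(
  slide=[
    [-0.2,-0.5,1],
    [0,0,1],
    [0,0,0],
    [0,0,0],
    [0,0,0],
    [0,0,0],
  ],
  twist=[0,0,0,0,0,0],
)

```text
time: 38.93
position: [0.5179, -0.2925, 0.0625]
tool_rot: [0.649, 0.761, -0.0, 0.0]
ft_force: [-0.1, -0.1, -4.5]
grip_width: 0.0399
```

>>> step_arm(
  slide=[
    [0,0,0.7],
    [0,0,0],
    [0,0,0],
    [0,0,0],
  ],
  twist=[0,0,0,0],
)

```text
time: 39.27
position: [0.5179, -0.2925, 0.0625]
tool_rot: [0.649, 0.761, -0.0, 0.0]
ft_force: [-2.0, 1.1, 3.6]
grip_width: 0.0398
```

>>> step_arm(
  slide=[
    [0,0,0],
    [0,0,0],
    [0,0,0],
    [0,0,0],
    [0,0,0],
    [0,0,0],
    [0,0,-10],
    [0,0,-20],
    [0,0,-30],
    [0,0,-30],
    [0,0,-30],
    [0,0,-30],
    [0,0,-15],
    [0,0,0],
    [0,0,0],
  ],
  twist=[0,0,0,0,0,0,0,0,0,0,0,0,0,0,0],
  jaw=87,
)

```text
time: 40.52
position: [0.5181, -0.2926, 0.2282]
tool_rot: [0.649, 0.761, 0.0, 0.001]
ft_force: [0.5, 0.7, -0.1]
grip_width: 0.0875
```

```bash
python3 - <<'E'
from look import *
c=wr("v",[.5756,.3163,.235])
E
```

```text
[ 0.5181 -0.2926  0.2282] [0.6492 0.7606 0.     0.0013] [ 0.5  0.7 -0.1] 0.08750854967400364
delta tool [592.3 152.4  -7.7]
```

View pics/v_w.png

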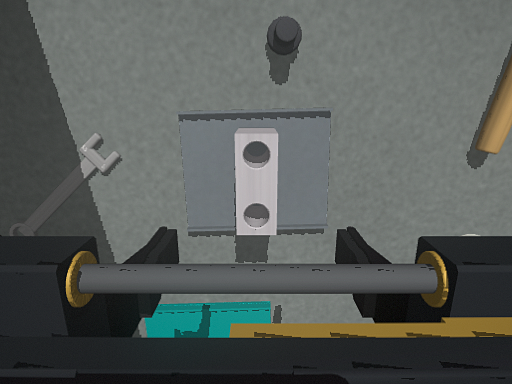

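>>> step_arm(
  slide=[
    [10,2.6,-2],
    [25,6.4,-2],
    [33,8.5,-2],
    [33,8.5,-2],
    [33,8.5,0],
    [33,8.5,0],
    [33,8.5,0],
    [33,8.5,0],
    [33,8.5,0],
    [33,8.5,0],
    [33,8.5,0],
    [33,8.5,0],
    [33,8.5,0],
    [33,8.5,0],
    [33,8.5,0],
    [33,8.5,0],
    [33,8.5,0],
    [33,8.5,0],
    [20,5.2,0],
    [9.3,2.2,0],
  ],
  twist=[0,0,0,0,0,0,0,0,0,0,0,0,0,0,0,0,0,0,0,0],
)

```text
time: 42.23
position: [0.5737, 0.3199, 0.2327]
tool_rot: [0.648, 0.762, -0.001, -0.001]
ft_force: [1.3, -0.0, 0.7]
grip_width: 0.087
```

>>> step_arm(
  slide=[
    [0,0,15],
    [0,0,25],
    [0,0,25],
    [0,0,10],
    [0,0,0],
    [0,0,0],
    [0,0,0],
    [0,0,0],
  ],
  twist=[0,0,0,0,0,0,0,0],
)

```text
time: 42.9
position: [0.5765, 0.3166, 0.1615]
tool_rot: [0.649, 0.76, 0.001, 0.001]
ft_force: [-0.6, -0.2, 0.3]
grip_width: 0.0869
```

```bash
python3 - <<'E'
from look import *
c=wr("w",[.5756,.3163,.1016])
v=R.from_quat(robot.get_obs()["tool_rot"]).as_matrix()[:,0]; print(np.degrees(np.arctan2(v[1],v[0]))-90)
E
```

```text
[0.5765 0.3166 0.1615] [0.6494 0.7605 0.0013 0.0008] [-0.6 -0.2  0.3] 0.08690294241456387
delta tool [-0.2 -1.1 59.9]
9.015754870337773
```

View pics/w_w.png

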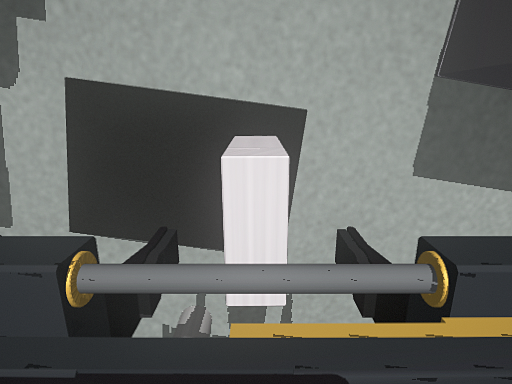

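Bridge centred between the fingers (cols 222–289). Lower and grip.

>>> step_arm(
  slide=[
    [0,0,15],
    [0,0,20],
    [0,0,15],
    [0,0,7],
    [0,0,2],
    [0,0,0],
    [0,0,0],
    [0,0,0],
    [0,0,0],
    [0,0,0],
    [0,0,0],
  ],
  twist=[0,0,0,0,0,0,0,0,0,0,0],
)

```text
time: 43.87
position: [0.5757, 0.3165, 0.1014]
tool_rot: [0.649, 0.761, 0.0, 0.0]
ft_force: [-0.8, -0.6, 0.5]
grip_width: 0.0871
```

>>> step_arm(
  slide=[
    [0,0,0],
    [0,0,0],
    [0,0,0],
    [0,0,0],
    [0,0,0],
    [0,0,0],
    [0,0,0],
    [0,0,0],
    [0,0,0],
    [0,0,0],
    [0,0,0],
  ],
  twist=[0,0,0,0,0,0,0,0,0,0,0],
  jaw=30,
  force=30,
)

```text
time: 44.78
position: [0.5756, 0.3165, 0.1008]
tool_rot: [0.649, 0.761, 0.0, 0.0]
ft_force: [0.4, 0.3, 0.7]
grip_width: 0.0398
```

>>> step_arm(
  slide=[
    [0,0,-3],
    [0,0,-8],
    [0,0,-15],
    [0,0,-20],
    [0,0,-20],
    [0,0,-20],
    [0,0,-15],
    [0,0,-5],
    [0,0,0],
    [0,0,0],
    [0,0,0],
    [0,0,0],
  ],
  twist=[0,0,0,0,0,0,0,0,0,0,0,0],
)

```text
time: 45.78
position: [0.5743, 0.316, 0.205]
tool_rot: [0.649, 0.761, -0.002, -0.001]
ft_force: [0.8, -0.4, -6.6]
grip_width: 0.0398
```

```bash
python3 - <<'E'
from look import *
c=wr("x",[.4666,-.3005,.2075])
E
```

```text
[0.5743 0.316  0.205 ] [ 0.6492  0.7606 -0.0016 -0.001 ] [ 0.8 -0.4 -6.6] 0.0398484603108281
delta tool [-592.  -203.1   -1.3]
```

>>> step_arm(
  slide=[
    [-10,-3.5,0],
    [-20,-6.9,0],
    [-28,-9.65,0],
    [-28,-9.65,0],
    [-28,-9.65,0],
    [-28,-9.65,0],
    [-28,-9.65,0],
    [-28,-9.65,0],
    [-28,-9.65,0],
    [-28,-9.65,0],
    [-28,-9.65,0],
    [-28,-9.65,0],
    [-28,-9.65,0],
    [-28,-9.65,0],
    [-28,-9.65,0],
    [-28,-9.65,0],
    [-28,-9.65,0],
    [-28,-9.65,0],
    [-28,-9.65,0],
    [-28,-9.65,0],
  ],
  twist=[0,0,0,0,0,0,0,0,0,0,0,0,0,0,0,0,0,0,0,0],
)

```text
time: 47.5
position: [0.4763, -0.2416, 0.2069]
tool_rot: [0.649, 0.76, -0.0, -0.0]
ft_force: [1.1, -0.4, -6.5]
grip_width: 0.0398
```

>>> step_arm(
  slide=[
    [-28,-9.65,0],
    [-20,-6.9,0],
    [-10,-3.5,0],
    [0,0,0],
    [0,0,0],
    [0,0,0],
    [0,0,0],
    [0,0,0],
    [0,0,0],
  ],
  twist=[0,0,0,0,0,0,0,0,0],
)

```text
time: 48.25
position: [0.467, -0.2991, 0.2069]
tool_rot: [0.649, 0.761, 0.0, -0.0]
ft_force: [-0.5, -0.5, -7.4]
grip_width: 0.0397
```

```bash
python3 - <<'E'
from look import *
c=wr("y",[.4666,-.3005,.1027])
v=R.from_quat(robot.get_obs()["tool_rot"]).as_matrix()[:,0]; print(np.degrees(np.arctan2(v[1],v[0]))-90)
E
```

```text
[ 0.467  -0.2991  0.2069] [ 6.487e-01  7.611e-01  1.000e-04 -2.000e-04] [-0.5 -0.5 -7.4] 0.03968009295534006
delta tool [ -1.3  -0.6 104.2]
9.107707195734008
```

View pics/y_w.png

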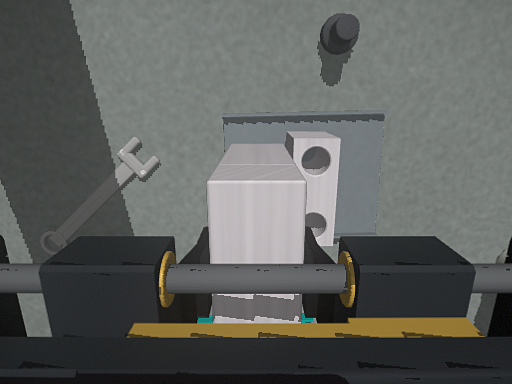

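>>> step_arm(
  slide=[
    [-1.2,-0.5,10],
    [0,0,10],
    [0,0,5],
    [0,0,0],
    [0,0,0],
    [0,0,0],
    [0,0,0],
    [0,0,0],
    [0,0,0],
  ],
  twist=[0,0,0,0,0,0,0,0,0],
)

```text
time: 49.05
position: [0.4666, -0.3017, 0.1822]
tool_rot: [0.649, 0.761, -0.0, 0.0]
ft_force: [-0.6, -0.5, -6.5]
grip_width: 0.0402
```

```bash
python3 - <<'E'
from look import *
o=robot.get_obs(); Rm=R.from_quat(o["tool_rot"]).as_matrix()
print(o["position"],(Rm.T@(np.array([.4666,-.3005,.1027])-o["position"])*1000).round(1),np.degrees(np.arctan2(Rm[1,0],Rm[0,0]))-90)
E
```

```text
[ 0.46657626 -0.30170778  0.18219973] [ 1.2  0.2 79.5] 9.029100614164292
```

>>> step_arm(
  slide=[
    [0.6,0,8],
    [0,0,12],
    [0,0,15],
    [0,0,15],
    [0,0,12],
    [0,0,8],
    [0,0,5],
    [0,0,1.5],
    [0,0,0],
    [0,0,0],
    [0,0,0],
    [0,0,0],
    [0,0,0],
    [0,0,0],
  ],
  twist=[0,0,0,0,0,0,0,0,0,0,0,0,0,0],
)

```text
time: 50.22
position: [0.4665, -0.3011, 0.1057]
tool_rot: [0.649, 0.761, -0.0, 0.0]
ft_force: [-0.0, 0.4, -6.4]
grip_width: 0.04
```

```bash
python3 - <<'E'
from look import *
wr("z")
o=robot.get_obs(); Rm=R.from_quat(o["tool_rot"]).as_matrix()
print(o["position"],(Rm.T@(np.array([.4666,-.3005,.1027])-o["position"])*1000).round(1),np.degrees(np.arctan2(Rm[1,0],Rm[0,0]))-90)
E
```

```text
[ 0.4665 -0.3011  0.1057] [ 6.492e-01  7.606e-01 -0.000e+00  4.000e-04] [-0.   0.4 -6.4] 0.03996510791852762
[ 0.46644546 -0.30106087  0.10566427] [0.5 0.2 3. ] 9.028321269970618
```

View pics/z_w.png

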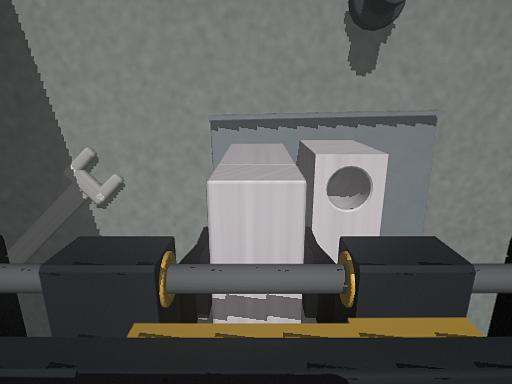

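>>> step_arm(
  slide=[
    [0.5,0.2,1],
    [0,0,1],
    [0,0,0],
    [0,0,0],
    [0,0,0],
    [0,0,0],
    [0,0,0],
  ],
  twist=[0,0,0,0,0,0,0],
)

```text
time: 50.85
position: [0.4665, -0.3004, 0.1034]
tool_rot: [0.649, 0.761, 0.0, -0.0]
ft_force: [0.3, 0.3, -6.4]
grip_width: 0.0396
```

>>> step_arm(
  slide=[
    [0,0,0.7],
    [0,0,0],
    [0,0,0],
    [0,0,0],
  ],
  twist=[0,0,0,0],
)

```text
time: 51.18
position: [0.4666, -0.3005, 0.1028]
tool_rot: [0.649, 0.761, 0.0, 0.0]
ft_force: [-0.2, 0.1, -4.2]
grip_width: 0.0396
```

>>> step_arm(
  slide=[
    [0,0,0.7],
    [0,0,0],
    [0,0,0],
    [0,0,0],
  ],
  twist=[0,0,0,0],
)

```text
time: 51.52
position: [0.4666, -0.3005, 0.1028]
tool_rot: [0.649, 0.761, -0.0, 0.0]
ft_force: [-0.9, 2.5, 5.3]
grip_width: 0.0397
```

>>> step_arm(
  slide=[
    [0,0,0],
    [0,0,0],
    [0,0,0],
    [0,0,0],
    [0,0,0],
    [0,0,0],
    [0,0,-10],
    [0,0,-20],
    [0,0,-30],
    [0,0,-35],
    [0,0,-35],
    [0,0,-35],
    [0,0,-30],
    [-17.25,4.35,0],
    [-17.25,4.35,0],
    [-17.25,4.35,0],
    [-17.25,4.35,0],
    [0,0,0],
    [0,0,0],
    [0,0,0],
  ],
  twist=[0,0,0,0,0,0,0,0,0,0,0,0,0,0,0,0,0,0,0,0],
  jaw=87,
)

```text
time: 53.18
position: [0.4939, -0.3649, 0.297]
tool_rot: [0.649, 0.761, 0.0, -0.001]
ft_force: [-0.1, 0.1, -0.2]
grip_width: 0.0867
```

>>> step_arm(
  slide=[
    [0,0,0],
    [0,0,0],
    [0,0,0],
  ],
  twist=[0,0,0],
)

```text
time: 53.43
position: [0.4943, -0.3651, 0.2971]
tool_rot: [0.649, 0.761, 0.0, -0.0]
ft_force: [-0.2, 0.8, -0.1]
grip_width: 0.0869
```

```bash
python3 - <<'E'
from look import *
wr("A")
E
sed 's/c_wrist.npz/A_w.npz/; s/c_crop/A_crop/; /vb/d; /percentile/d' m2.py > m3.py; python3 m3.py; python3 m2.py | head -2
```

```text
[ 0.4943 -0.3651  0.2971] [ 6.490e-01  7.608e-01  0.000e+00 -1.000e-04] [-0.2  0.8 -0.1] 0.08688818214914086
bridge c [ 467.  -302.3] size [40.3 99.6] ang 9.18 z 0.1262
drilled c [ 518.3 -292.5] size [ 41.3 101.2] ang 9.71 z 0.0761
bridge c [ 467.3 -302. ] size [40.5 99.8] ang 9.2 z 0.1262
drilled c [ 518.2 -292.3] size [41.5 99.9] ang 9.03 z 0.0761
```

View pics/A_w.png

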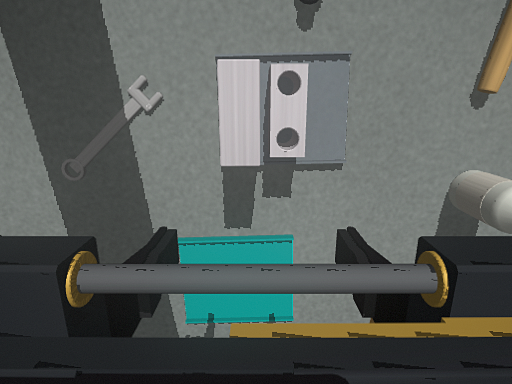

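```bash
python3 - <<'E'
from meas import *
for f in("c_wrist.npz","A_w.npz"):
    c=dict(np.load(f)); g=cv2.GaussianBlur(cv2.cvtColor(c["color"],cv2.COLOR_BGR2GRAY),(3,3),0)
    hc=cv2.HoughCircles(cv2.resize(g[55:165,268:312],None,fx=6,fy=6,interpolation=cv2.INTER_CUBIC),cv2.HOUGH_GRADIENT,1,150,param1=80,param2=15,minRadius=55,maxRadius=90)
    h=sorted(hc[0].tolist(),key=lambda a:a[1])[:2]; uv=[(268+a[0]/6-.4,55+a[1]/6-.4) for a in h]
    X=onplane(c,uv,.076); d=X[0]-X[1]; print(len(hc[0]),X.round(4),X.mean(0).round(4),np.linalg.norm(d),np.degrees(np.arctan2(d[1],d[0]))-90)
from look import *
c=top("B"); crop(c,90,380,130,250,2.6,"pics/B_tc.png")
c=robot.camera("side"); crop(c,60,310,130,360,3,"pics/B_s.png")
E
```

```text
2 [[ 0.5131 -0.2626  0.076 ]
 [ 0.5231 -0.3212  0.076 ]] [ 0.5181 -0.2919  0.076 ] 0.059394222794654686 9.68266875206885
2 [[ 0.5133 -0.2626  0.076 ]
 [ 0.5227 -0.3217  0.076 ]] [ 0.518  -0.2922  0.076 ] 0.05986033154759925 8.985108375874674
```

View pics/B_tc.png

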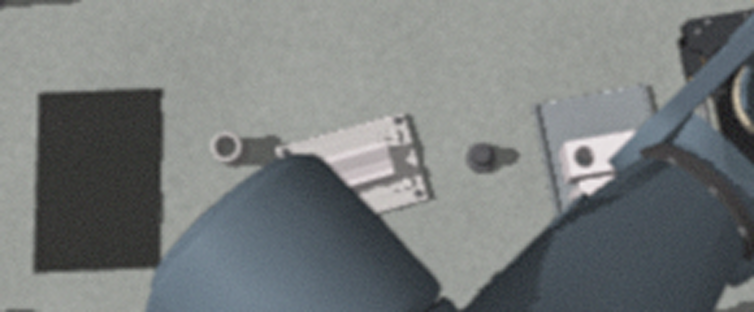

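View pics/B_s.png

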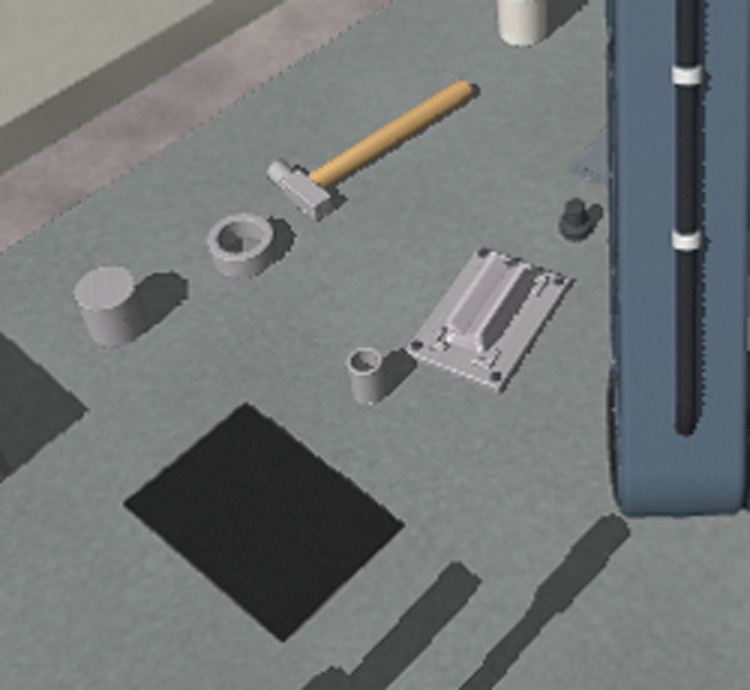

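```bash
python3 - <<'E'
from rig import robot
o=robot.get_obs(); print(o["time"],o["ft_force"],abs(o["joint_velocities"]).max())
print(robot.hand_in())
E
```

```text
53.5833 [-0.31190303 -0.34661664  0.0020407 ] 0.003126506806880261
the job is handed in; nothing more can be done
None
```

The job is done and handed in at 53.6 s. The bridge and then the drilled block went onto the mat, standing there together. The V-block then went onto the locating plate, and the drilled block and finally the bridge went back upright on the tray.

**Back on the tray:** From nearly the same viewpoint as the first measurement, both blocks read within about 0.4 mm of where they started. The bridge's angle also agrees, 9.2° both times.

**Drilled block angle:** My two methods disagree on this one.
- The outline of its top face read 9.0° before and 9.7° after, while its two holes read 9.7° before and 9.0° after.
- I take this as measurement noise of about 0.7°, because the tool held the block at 9.0° both when lifting it and when setting it down.

**V-block and bystanders:** The side view shows the V-block flat, groove up and inside the lugs, though I did not measure its final position on the plate. The sleeve and plug still stand upright and were never touched, but I checked their places only by eye. In the top view the arm hid part of the plate and the tray.

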